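# Clear down the waveguide bench with the tipping bin

### The arm

A 6-joint arm with a two-finger parallel gripper is mounted at the origin on the work surface. World frame = base frame: x ahead of the robot, y to its left, z up, the work surface at z = 0. Lengths are in m, angles in rad, forces in N, time in s.
With the tool pointing down it reaches from about 0.35 to 0.85 m from the base axis. Payload 8.1 kg.
Tool frame: the origin (TCP) lies at the centre of the arm's flange, where the gripper is bolted on; the fingertips stand 186 mm ahead of it and the grasp point (between the pads) lies 167 mm ahead of it; z points along the fingers, y is the line along which they close (so a half turn about z gives the same grasp; the last joint's range is limited). The gripper opens to 93 mm and grips with 3 to 60 N. Pads are 15 mm wide; open, the fingers measure 128 mm over their backs; the gripper's body (75 mm by 188 mm) begins 65 mm behind the grasp point.
Start: joints at [-1.418, 0.13, 1.488, -0, 1.523, -0.085], TCP at [0.141, -0.583, 0.405] pointing down, gripper open.
Joint ranges: [-2.96, 2.96], [-0.89, 2.26], [0.02, 2.5], [-1.34, 4.48], [0, 2.73], [-2.66, 2.66]. Speed limits (rad/s): [2.39, 2.39, 2.79, 3.14, 3.14, 3.14].

### API

Orientations are given as a rotation vector (axis times angle).
In Python, from plant import robot gives the robot as it stands.
- The arm moves only by the tool apply_moves, never from a script. Its argument "series" is a list of rows, each a list of 2 entries, a list of its own where there are three numbers: the shift along the tool's x, y, z in mm, then the turn, a rotation vector about the tool's x, y, z in rad. A call has 1 to 12 rows; each row shifts and turns the commanded pose from where the row before left it, along the tool's axes as they then stand; what a row does not reach is not made up. A row lasts 1/12 s, in which the tool goes at most 41.7 mm and 7.16 degrees, less where a joint would pass 70% of its speed; a pose out of reach is approached as far as the arm can. A call is refused whole if a number of a shift passes 41.7 or a number of a turn 0.125, either way. A call with a gripper value outside its range is refused whole. "claw" is the opening, from 0 (shut) to 1 (fully open), set as the call begins (left out, the last holds). The fingers move at their own pace and stop on an object; "newtons" is the grip in N (left out, the last holds). Time passes only in rows, so rows that do not move let the fingers close. It gives the time, the measured TCP pose, the force, the opening and the grip force at its end, in the units of the state.
- robot.read_state(): the state, without advancing time (a new reading comes with each control period).
- robot.read_camera(name): name is "scene" or "top" or "wrist"; returns (picture, depth): 420x560x3 uint8, blue, green, red; 420x560 float32, m along the optical axis (not along the pixel's ray), 0 where there is no reading.
- robot.calibration(name): a dict with "fx", "fy", "cx", "cy" (pixels), "extrinsics" (4x4, takes a point from world to camera coordinates). Camera axes: x right, y down, z forward; pixel columns grow to the right and rows downward; lengths in m; the calibration is good to about 2 mm. The wrist camera is an equidistant fisheye: a pixel r from the principal point sees the ray r / f radians off the axis. A picture is of the moment at which its call begins: read the wrist's pose just before it. calibration takes no time and is no camera call; for the wrist camera it gives the pose at the moment of the call.
- robot.close_job(): hands the job in; it is judged then, once.
The state is a dict: "t": time; "q": joint angles; "dq": joint speeds; "joint_torque": joint torques, N m; "tool_pos": TCP position; "orientation": TCP orientation; "force": force on the tool from outside, world axes, zero at the start; "wrist_torque": the same for the moment, N m; "opening": finger opening in m; "gripper_force": force on a finger pad.
Only numpy, scipy, OpenCV 4.12 (cv2) and the standard library are available. Lean on these libraries where they do the work, as an engineer would, in place of code of your own. Each camera call takes 0.05 s, during which the arm holds its last target. There are 200 camera calls.

### The job

Clear down the measuring bench: first stand every white sample bar lying in the catch tray upright in the holder cup, and put every flange spacer lying on the bench into the blue bin with the one already there. Then, with the tray free, tip the bin over the edge stop so that it is left lying on its side across the stop, mouth towards the tray, and every spacer has slid clear out of it into the tray. Leave the other things on the bench where they are.

Things in the scene. Friction and masses are not known exactly. Their poses are not given: they have to be found in the camera images.
- station: fixed tipping station; origin at table height at the middle of the edge stop's near foot; x axis = tipping direction (bin's deck, stop, tray), z up. Aluminium deck 130 x 160 mm from x = -130 to 0, top 60 mm above the table. Edge stop: steel bar across the deck's end, x = 0 to 10 mm, 160 mm wide, top 66 mm. Rest bar, x = 75 to 85 mm, top 49 mm.
- tray (a point): middle of the floor of the station's blue catch tray, axes as the station's. Floor 145 mm along x (from 190 to 335 mm beyond the station's origin) x 190 mm, 4 mm above the table; side walls 14 mm, end wall 18 mm above the table. A slippery steel chute leads down to it from the rest bar (38 mm high at x = 85 mm), between side walls 49 mm high.
- bin: loose blue plastic bin, open on top, 90 (x, tipping direction) x 130 (y) x 110 mm high, walls 5 mm, 0.4 kg; origin at the centre of its underside, z to its mouth. Stands on the deck 0 to 10 mm short of the stop, square to it. Inside the front (+x) wall a slippery steel liner slopes from x = 20 mm at the floor to 40 mm at the top; free floor 60 x 120 mm.
- bin_back (a point): point on the outside of the bin's back (-x) wall, mid-width, 85 mm above its underside; axes as the bin's. Pushed here in the tipping direction the bin slides to the stop, turns over the stop (its foot creeps back a little) and past 50 to 70 degrees falls by itself on its front wall, across the stop and the rest bar, mouth sloping down into the tray.
- bin_mouth (a point): centre of the bin's mouth, at rim height, 110 mm above the underside; axes as the bin's
- cup: fixed round aluminium holder cup, open on top, outside diameter 72 mm, inside 64 mm, 75 mm high, inner floor 5 mm above the table; origin at the centre of its underside on the table. A thin disc under it, 100 mm across, is flat.
- bar0_c (a point): square bar of white sample material, 120 x 14 x 14 mm, 55 g; this point is its centre, x along its length. It lies flat in the catch tray at the start. May be absent.
- bar1_c (a point): square bar of white sample material, 120 x 14 x 14 mm, 55 g; this point is its centre, x along its length. It lies flat in the catch tray at the start. May be absent.
- bar2_c (a point): square bar of white sample material, 120 x 14 x 14 mm, 55 g; this point is its centre, x along its length. It lies flat in the catch tray at the start. May be absent.
- frame0_c (a point): dark steel flange spacer, a flat frame 50 (x) x 36 (y) x 16 mm (z) with a 26 x 14 mm window, 60 g; this point is its centre. It lies flat on the bench at the start. May be absent.
- frame1_c (a point): dark steel flange spacer, a flat frame 50 (x) x 36 (y) x 16 mm (z) with a 26 x 14 mm window, 60 g; this point is its centre. It lies flat on the bench at the start. May be absent.
- frame2_c (a point): dark steel flange spacer, a flat frame 50 (x) x 36 (y) x 16 mm (z) with a 26 x 14 mm window, 60 g; this point is its centre. It lies flat on the bench at the start. May be absent.
- frame3_c (a point): dark steel flange spacer, a flat frame 50 (x) x 36 (y) x 16 mm (z) with a 26 x 14 mm window, 60 g; this point is its centre. It lies flat on the bench at the start. May be absent.
- frame4_c (a point): dark steel flange spacer, a flat frame 50 (x) x 36 (y) x 16 mm (z) with a 26 x 14 mm window, 60 g; this point is its centre. It lies in the bin from the start.
- bottle: brown glass bottle, 72 mm across, 170 mm high; a bystander, leave alone; origin at the centre of its underside
- screw_tray: small blue tray with screws, 90 x 110 x 22 mm; a bystander, leave alone; origin at the centre of its underside
- tape: roll of yellow tape lying flat, 96 mm across, 24 mm high; a bystander, leave alone; origin at the centre of its underside
- screwdriver: screwdriver lying on the bench; a bystander, leave alone; origin on its length, on the bench
- spanner: spanner lying on the bench; a bystander, leave alone; origin on its length, on the bench
- adapter: small brass coaxial adapter standing, 22 mm across, 26 mm high; a bystander, leave alone; origin at the centre of its underside
- short: short grey waveguide piece with two flanges, about 92 x 62 x 60 mm high; a bystander, leave alone; origin at the centre of its underside
Mind the look-alikes: they are no part of the job. What is shaped like the part that bears frame3_c but orange or red is not meant.

How it is judged:
On the way, in this order (a step that is already met when the one before it is completed fails the run):
1. every bar stands in the cup and every spacer is in the upright bin (horizontal distance between each of bar0_c, bar1_c, bar2_c and cup below 0.036 m and height (world z) of bar0_c between 0.035 and 0.1 m and angle between the x axis of each of bar0_c, bar1_c, bar2_c and the z axis of cup, either way round below 0.72 rad and height (world z) of bar1_c between 0.035 and 0.1 m and height (world z) of bar2_c between 0.035 and 0.1 m and x of frame0_c in the frame of bin between -0.046 and 0.046 m and y of frame0_c in the frame of bin between -0.066 and 0.066 m and z of frame0_c in the frame of bin between 0 and 0.115 m and x of frame1_c in the frame of bin between -0.046 and 0.046 m and y of frame1_c in the frame of bin between -0.066 and 0.066 m and z of frame1_c in the frame of bin between 0 and 0.115 m and x of frame2_c in the frame of bin between -0.046 and 0.046 m and y of frame2_c in the frame of bin between -0.066 and 0.066 m and z of frame2_c in the frame of bin between 0 and 0.115 m and x of frame3_c in the frame of bin between -0.046 and 0.046 m and y of frame3_c in the frame of bin between -0.066 and 0.066 m and z of frame3_c in the frame of bin between 0 and 0.115 m and x of frame4_c in the frame of bin between -0.046 and 0.046 m and y of frame4_c in the frame of bin between -0.066 and 0.066 m and z of frame4_c in the frame of bin between 0 and 0.115 m and angle between bin's own z axis and vertical below 0.2 rad), for 0.2 s.
2. the bin lies on its side across the stop (angle between bin's own z axis and vertical between 1.45 and 2.2 rad and x of bin_mouth in the frame of station above 0.06 m and x of bin in the frame of station between -0.06 and 0.045 m and y of bin in the frame of station between -0.05 and 0.05 m), for 0.2 s.
At the end, for the whole second after the job is handed in: Bars in the cup, centres within 36 mm of its axis, 35-100 mm up, leaning under 41 degrees; bin at rest on its side (83-126 degrees), underside within -60 to 45 mm of the stop, mouth over 60 mm past it, within 50 mm sideways; spacer centres beyond its mouth, in the tray, under 50 mm up (all of step 2 and horizontal distance between each of bar0_c, bar1_c, bar2_c and cup below 0.036 m and height (world z) of bar0_c between 0.035 and 0.1 m and angle between the x axis of each of bar0_c, bar1_c, bar2_c and the z axis of cup, either way round below 0.72 rad and height (world z) of bar1_c between 0.035 and 0.1 m and height (world z) of bar2_c between 0.035 and 0.1 m and z of each of frame0_c, frame1_c, frame2_c, frame3_c, frame4_c in the frame of bin_mouth above 0 m and x of frame0_c in the frame of station between 0.01 and 0.337 m and y of frame0_c in the frame of station between -0.097 and 0.097 m and height (world z) of each of frame0_c, frame1_c, frame2_c, frame3_c, frame4_c below 0.05 m and x of frame1_c in the frame of station between 0.01 and 0.337 m and y of frame1_c in the frame of station between -0.097 and 0.097 m and x of frame2_c in the frame of station between 0.01 and 0.337 m and y of frame2_c in the frame of station between -0.097 and 0.097 m and x of frame3_c in the frame of station between 0.01 and 0.337 m and y of frame3_c in the frame of station between -0.097 and 0.097 m and x of frame4_c in the frame of station between 0.01 and 0.337 m and y of frame4_c in the frame of station between -0.097 and 0.097 m and linear speed of bin below 0.03 m/s); the robot touches nothing.
It fails at once if a bystander is moved more than 50 mm (distance of any of bottle, screw_tray, tape, screwdriver, spanner, adapter, short from where it was at the start of the episode above 0.05 m).
Of bar0, bar1, bar2 only 2 to 3 are there at a start; the rules pass over those that are not, and their reading is None.
Of frame0, frame1, frame2, frame3 only 3 to 4 are there at a start; the rules pass over those that are not, and their reading is None.
At some moment in a run one of frame0, frame1, frame2, frame3 may be knocked a few centimetres aside while the robot is not near it.
Once in a run the grip may slacken for a moment while it holds something.
It also fails if it takes over 208 s, if anything falls off the work surface, if the arm or the gripper's body presses on something with over 40 N, if the wrist force passes 120 N, or if a joint passes its speed limit or range.

## Working session

There is one attempt and no reset: what is moved stays moved. The work goes in short steps, Python scripts to look and compute and a tool call to move; the robot and the scene stay as the last step left them, time stands still between calls to the robot, and variables do not carry over. Pictures are saved under pics/ and viewed, at most 14 in all, crops included, and the job is handed in when it is done.

Besides the shell and the picture viewer there is one more tool, called after ">>>" as name([rows], argument=value, ...), one row to a line, values as JSON. apply_moves: Moves the arm, as the interface text tells. Its arguments: {"type":"object","properties":{"series":{"type":"array"},"claw":{"type":"number"},"newtons":{"type":"number"}},"required":["series"]}

```bash
ls; mkdir -p pics
python3 - <<'E'
from plant import robot
import cv2, numpy as np
s=robot.read_state(); print(s)
for n in ("top","scene"):
    p,d=robot.read_camera(n); cv2.imwrite(f"pics/{n}0.png",p); np.save(f"pics/{n}0.npy",d)
    c=robot.calibration(n); print(n,c)
E
```

```text
pics
{'t': 0.0, 'q': array([-1.41842884e+00,  1.31144117e-01,  1.48927426e+00,  5.62544958e-06,
        1.52302981e+00, -8.53950993e-02]), 'dq': array([ 0.00043705, -0.00079303,  0.00131898,  0.00074071,  0.0001456 ,
       -0.00051179]), 'joint_torque': array([ 1.12205951e-03, -5.59847546e+01, -4.91754270e+01,  7.68102380e-02,
        3.57192254e-02, -1.63923669e-04]), 'tool_pos': array([ 0.14130698, -0.58288051,  0.40370009]), 'orientation': array([-3.11757756e+00, -3.72377119e-01,  8.87092564e-05]), 'force': array([ 0.8539918 , -0.05975353, -0.17422601]), 'wrist_torque': array([-0.00015129,  0.06781007, -0.0058167 ]), 'gripper_force': 0.0, 'opening': 0.09248926376042631}
top {'fx': 459.6968214694868, 'fy': 459.6968214694868, 'cx': 279.11431990451075, 'cy': 213.03625429149056, 'extrinsics': array([[ 0.01365254, -0.99961382,  0.02420389, -0.01823704],
       [-0.99662143, -0.01556433, -0.0806441 ,  0.59592116],
       [ 0.08098967, -0.02302111, -0.99644905,  1.16142149],
       [ 0.        ,  0.        ,  0.        ,  1.        ]])}
scene {'fx': 402.5544739389098, 'fy': 402.5544739389098, 'cx': 280.6275063922801, 'cy': 213.5500007883233, 'extrinsics': array([[ 0.63940766,  0.76885716,  0.00406427, -0.36004813],
       [ 0.52599545, -0.43356791, -0.73167455, -0.21653941],
       [-0.56079108,  0.4699761 , -0.68164201,  1.36176759],
       [ 0.        ,  0.        ,  0.        ,  1.        ]])}
```

View pics/top0.png

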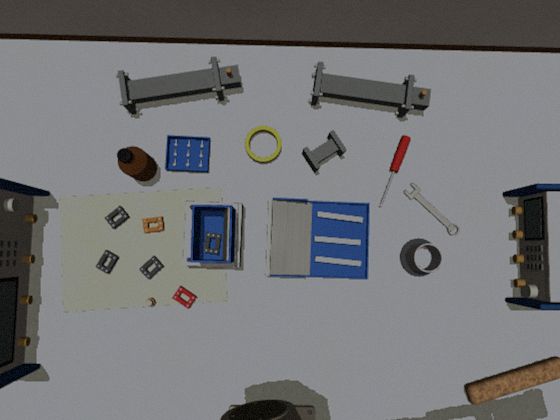

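View pics/scene0.png

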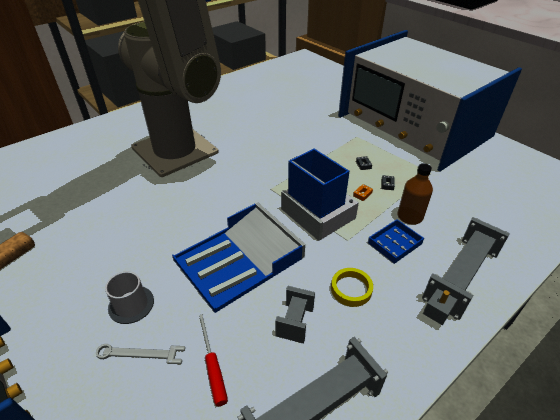

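Top view: the dark spacers are at (117,217), (107,261) and (152,266), with one more in the bin at (213,242). The look-alikes are orange (153,224) and red (184,296); the brass adapter at (151,301) and the grey short at (324,152) could also confuse a mask. The white bars are at (340,216), (337,240) and (338,262), and the cup is at (421,258). I choose the three dark spacers and the three white bars.

```bash
cat > h.py <<'E'
from plant import robot
import cv2, numpy as np
from scipy.spatial.transform import Rotation as R
def cast(c,uv,z):
    E=c["extrinsics"]; o=-E[:3,:3].T@E[:3,3]
    uv=np.atleast_2d(uv).astype(float)
    d=np.c_[(uv[:,0]-c["cx"])/c["fx"],(uv[:,1]-c["cy"])/c["fy"],np.ones(len(uv))]@E[:3,:3]
    return o+d*((z-o[2])/d[:,2])[:,None]
def rects(mask,c,z,a0,a1,off=(0,0)):
    """blobs -> (pixel, world centre, size mm, long-axis angle deg) on plane z"""
    out=[]
    for k in cv2.findContours(mask.astype(np.uint8),cv2.RETR_EXTERNAL,cv2.CHAIN_APPROX_NONE)[0]:
        if not a0<cv2.contourArea(k)<a1: continue
        uv=k[:,0]+np.array(off)
        w=(cast(c,uv,z)[:,:2]*1000).astype(np.float32)
        (cx,cy),(a,b),t=cv2.minAreaRect(w)
        if a<b: a,b,t=b,a,t+90
        out.append((uv.mean(0).round(),np.round([cx,cy],1),np.round([a,b]),round((t+90)%180-90,1)))
    return out
def st():
    s=robot.read_state(); Rm=R.from_rotvec(s["orientation"]).as_matrix()
    return s,Rm
def go(grasp,yaw=None):
    """tool-axis shift (mm) bringing grasp point to grasp (m); tool x/y axes printed"""
    s,Rm=st(); g=s["tool_pos"]+Rm[:,2]*.167
    print("t",round(s["t"],2),"g",(g*1e3).round(1),"d_tool",(Rm.T@(np.array(grasp)-g)*1e3).round(1),
      "rotvec err",(R.from_matrix(Rm.T@yaw).as_rotvec().round(3) if yaw is not None else ""))
def down(yd):
    """tool down with y axis (closing) at world angle yd deg, the nearer half turn"""
    s,Rm=st(); best=None
    for k in (0,180):
        a=np.radians(yd+k); y=np.array([np.cos(a),np.sin(a),0]); z=np.array([0,0,-1.])
        M=np.c_[np.cross(y,z),y,z]; e=np.linalg.norm(R.from_matrix(Rm.T@M).as_rotvec())
        if best is None or e<best[0]: best=(e,M)
    return best[1]
E
python3 - <<'E'
from h import *
p=cv2.imread("pics/top0.png"); c=robot.calibration("top")
g=p.astype(int); mx=g.max(2); mn=g.min(2)
m=np.zeros(mx.shape,bool); m[200:300,60:180]=1
print("frames")
for r in rects((mx<110)&m&(mx-mn<40),c,.016,60,1000): print(r)
m[:]=0; m[200:275,312:368]=1
print("bars")
for r in rects((mn>140)&m,c,.018,60,2000): print(r)
hsv=cv2.cvtColor(p,cv2.COLOR_BGR2HSV); blue=(hsv[...,0]>100)&(hsv[...,0]<130)&(hsv[...,1]>120)
m[:]=0; m[190:290,264:380]=1
print("tray");[print(r) for r in rects(blue&m,c,.016,500,20000)]
m[:]=0; m[190:290,180:250]=1
print("bin");[print(r) for r in rects(blue&m,c,.170,500,20000)]
m[:]=0; m[230:285,395:445]=1
print("cup");[print(r) for r in rects((mx<150)&m,c,.0,100,20000)]
def crop(x0,y0,x1,y1,f): return cv2.resize(p[y0:y1,x0:x1],None,fx=f,fy=f,interpolation=cv2.INTER_CUBIC)
cv2.imwrite("pics/c1.png",np.vstack([crop(90,195,250,285,4.75),crop(290,195,450,285,4.75)])[:, :][:860] if 0 else np.vstack([crop(90,200,250,280,3.7),crop(290,200,450,280,3.7)]))
E
```

```text
frames
(array([152., 267.]), array([452.4, 315. ]), array([54., 41.]), -46.1)
(array([107., 262.]), array([465.6, 427.4]), array([53., 42.]), -28.7)
(array([117., 217.]), array([579.7, 407.6]), array([54., 42.]), -50.3)
bars
tray
(array([321., 239.]), array([ 533.1, -116. ]), array([250., 202.]), 88.6)
bin
(array([212., 234.]), array([536.2, 142.7]), array([129.,  97.]), -0.5)
cup
(array([419., 257.]), array([ 488.2, -381.6]), array([144., 131.]), -0.4)
```

View pics/c1.png

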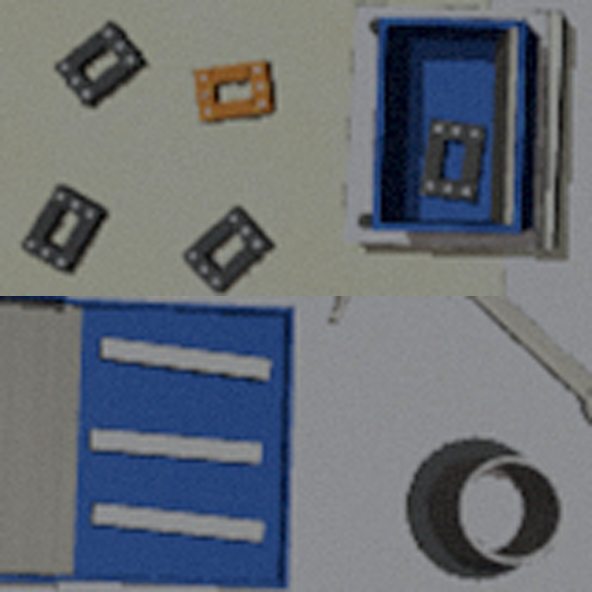

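The crop shows three dark spacers with windows, the orange one apart from them, one spacer in the bin, three bars, and the cup rim near (426,258).

Run:
```python
from h import *
p=cv2.imread("pics/top0.png"); d=np.load("pics/top0.npy"); c=robot.calibration("top")
g=cv2.cvtColor(p,cv2.COLOR_BGR2GRAY); hsv=cv2.cvtColor(p,cv2.COLOR_BGR2HSV)
m=np.zeros(g.shape,bool); m[205:272,314:366]=1
print("bars",[*map(int,(p[216,340]))])
for r in rects((hsv[...,1]<80)&(g>110)&m,c,.018,60,2000): print(r)
# depth -> world, all pixels
v,u=np.mgrid[:420,:560]; E=c["extrinsics"]
P=np.stack([(u-c["cx"])/c["fx"]*d,(v-c["cy"])/c["fy"]*d,d],-1)
W=((P-E[:3,3])@E[:3,:3]); 
def box(name,sel):
    q=(W[sel][:,:2]*1e3).astype(np.float32); print(name,len(q),cv2.minAreaRect(q), q.min(0),q.max(0))
reg=np.zeros(g.shape,bool); reg[225:290,390:450]=1
box("cup rim",reg&(abs(W[...,2]-.075)<.008))
reg[:]=0; reg[190:290,175:255]=1
box("bin rim",reg&(abs(W[...,2]-.170)<.008))
box("deck",reg&(abs(W[...,2]-.060)<.01))
reg[:]=0;reg[190:290,230:250]=1
box("stop/rest",reg&(abs(W[...,2]-.064)<.006))
```

```text
bars [139, 140, 137]
(array([338., 261.]), array([ 475.7, -162.3]), array([117.,  14.]), 84.5)
(array([337., 240.]), array([ 528.6, -161.7]), array([118.,  14.]), 85.8)
(array([340., 216.]), array([ 590.2, -168.1]), array([117.,  14.]), 83.3)
cup rim 199 ((486.42803955078125, -377.7912902832031), (69.0208740234375, 71.63341522216797), 0.737375020980835) [ 451.82498 -413.54236] [ 521.0334 -342.0092]
bin rim 585 ((535.3785400390625, 145.43556213378906), (90.65396118164062, 129.9603271484375), 89.56156158447266) [470.20346  99.84093] [600.2931 190.7724]
deck 1989 ((537.9871826171875, 155.88018798828125), (140.30821228027344, 159.94540405273438), 88.52854919433594) [457.28574  83.89369] [618.30975 227.14006]
stop/rest 404 ((537.2515869140625, 97.480224609375), (159.02911376953125, 30.4924259185791), 1.334254264831543) [457.65085  83.89369] [616.6254  114.52124]
```

Run:
```python
from h import *
s,Rm=st(); print(Rm.round(3))
go([.585,-.213,.15],down(-6.7))
```

```text
[[ 0.972  0.236 -0.   ]
 [ 0.236 -0.972  0.002]
 [ 0.    -0.002 -1.   ]]
t 0.1 g [ 141.3 -582.6  236.8] d_tool [ 518.3 -254.6   87.3] rotvec err [-1.000e-03 -1.000e-03 -1.216e+00]
```

>>> apply_moves([
  [[40,-20,0],[0,0,0]],
  [[40,-20,0],[0,0,0]],
  [[40,-20,0],[0,0,0]],
  [[40,-20,0],[0,0,0]],
  [[40,-20,0],[0,0,0]],
  [[40,-20,0],[0,0,0]],
  [[40,-20,0],[0,0,0]],
  [[40,-20,0],[0,0,0]],
  [[40,-20,0],[0,0,0]],
  [[40,-20,0],[0,0,0]],
  [[40,-20,0],[0,0,0]],
  [[40,-20,0],[0,0,0]],
], claw=0.42, newtons=40)

```text
t: 1.1
tool_pos: [0.5245, -0.2586, 0.4044]
orientation: [-3.119, -0.373, 0.001]
force: [-0.6, -0.6, 0.4]
opening: 0.0392
gripper_force: 0.0
```

>>> apply_moves([
  [[0,0,0],[0,0,-0.122]],
  [[0,0,0],[0,0,-0.122]],
  [[0,0,0],[0,0,-0.122]],
  [[0,0,0],[0,0,-0.122]],
  [[0,0,0],[0,0,-0.122]],
  [[0,0,0],[0,0,-0.122]],
  [[0,0,0],[0,0,-0.122]],
  [[0,0,0],[0,0,-0.122]],
  [[0,0,0],[0,0,-0.122]],
  [[0,0,0],[0,0,-0.118]],
  [[0,0,0],[0,0,0]],
])

```text
t: 2.02
tool_pos: [0.5232, -0.2604, 0.4042]
orientation: [-2.341, -2.094, 0.0]
force: [-0.3, 0.7, -0.2]
opening: 0.0385
gripper_force: 0.0
```

Run:
```python
from h import *
go([.585,-.213,.15],down(-6.7)); print(robot.read_state()["q"].round(3), robot.read_state()["opening"])
```

```text
t 2.02 g [ 523.1 -260.3  237.2] d_tool [53.9 56.4 87.2] rotvec err [-0.001 -0.     0.006]
[-0.55   0.089  1.533  0.     1.52  -0.438] 0.03852992260022884
```

>>> apply_moves([
  [[18,19,30],[0,0,0.003]],
  [[18,19,30],[0,0,0.003]],
  [[18,18,27],[0,0,0]],
  [[0,0,40],[0,0,0]],
  [[0,0,40],[0,0,0]],
  [[0,0,25],[0,0,0]],
  [[0,0,10],[0,0,0]],
  [[0,0,10],[0,0,0]],
  [[0,0,0],[0,0,0]],
  [[0,0,0],[0,0,0]],
])

```text
t: 2.85
tool_pos: [0.5861, -0.214, 0.1944]
orientation: [2.354, 2.078, 0.001]
force: [-0.0, -0.1, -0.1]
opening: 0.039
gripper_force: 0.0
```

Run:
```python
from h import *
go([.585,-.213,.025],down(-6.7))
p,_=robot.read_camera("wrist"); cv2.imwrite("pics/w1.png",p)
```

```text
t 2.85 g [ 586.5 -214.2   27.4] d_tool [ 1.  -1.6  2.4] rotvec err [ 0.002  0.001 -0.008]
```

View pics/w1.png

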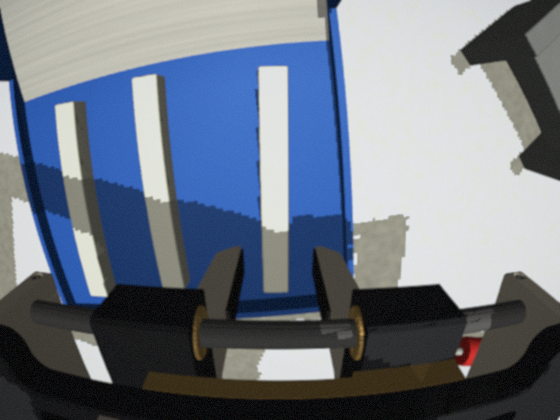

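The wrist view shows the bar centred between the pads, with tips at about (240,250) and (315,250) and the bar end at (274,290). Closing and lifting.

>>> apply_moves([
  [[0,0,2],[0,0,0]],
  [[0,0,0],[0,0,0]],
  [[0,0,0],[0,0,0]],
  [[0,0,0],[0,0,0]],
  [[0,0,0],[0,0,0]],
  [[0,0,0],[0,0,0]],
], claw=0)

```text
t: 3.4
tool_pos: [0.5855, -0.2136, 0.1912]
orientation: [2.353, 2.08, 0.0]
force: [-1.6, -0.1, 3.7]
opening: 0.0133
gripper_force: 40.0
```

>>> apply_moves([
  [[0,0,-20],[0,0,0]],
  [[0,0,-35],[0,0,0]],
  [[0,0,-40],[0,0,0]],
  [[0,0,-40],[0,0,0]],
  [[0,0,-40],[0,0,0]],
  [[0,0,-40],[0,0,0]],
  [[0,0,0],[0,0,0]],
])

```text
t: 3.98
tool_pos: [0.5868, -0.2141, 0.4168]
orientation: [2.344, 2.072, 0.009]
force: [0.7, -0.3, 1.6]
opening: 0.0132
gripper_force: 40.0
```

Run:
```python
from h import *
s,Rm=st(); print(Rm.round(3)); 
# target: grasp pt over cup, tool z -> world (0,-1,0)ish
a=np.array([0,-1,0.]);y=Rm[:,1]-0; y=np.array([1,0,0.])*np.sign(y[0]); M=np.c_[np.cross(y,a),y,a]; print(np.linalg.det(M))
go([.486,-.378,.25],M); print(s["opening"])
```

```text
[[ 0.123  0.992  0.013]
 [ 0.992 -0.123 -0.006]
 [-0.004  0.014 -1.   ]]
1.0
t 3.98 g [ 589.1 -215.1  249.8] d_tool [-174.3  -82.3   -0.6] rotvec err [-0.086 -1.563 -0.107]
0.013217360541493174
```

>>> apply_moves([
  [[0,0,0],[0,-0.12,0]],
  [[0,0,0],[0,-0.12,0]],
  [[0,0,0],[0,-0.12,0]],
  [[0,0,0],[0,-0.12,0]],
  [[0,0,0],[0,-0.12,0]],
  [[0,0,0],[0,-0.12,0]],
  [[0,0,0],[0,-0.12,0]],
  [[0,0,0],[0,-0.12,0]],
  [[0,0,0],[0,-0.12,0]],
  [[0,0,0],[0,-0.12,0]],
  [[0,0,0],[0,-0.12,0]],
  [[0,0,0],[0,-0.12,0]],
])

```text
t: 4.98
tool_pos: [0.5895, -0.2009, 0.4146]
orientation: [1.501, 1.305, -1.201]
force: [-0.9, -1.1, -2.4]
opening: 0.0136
gripper_force: 40.0
```

```bash
cat >> h.py <<'E'
def hor(g,ang=-90,lean=0):
    """tool horizontal, fingers along world angle ang, y axis horizontal (nearer sign)"""
    a=np.radians(ang); z=np.array([np.cos(a),np.sin(a),0]); z=z*np.cos(lean)-np.array([0,0,np.sin(lean)])
    s,Rm=st(); y=np.array([-np.sin(a),np.cos(a),0]); y*=np.sign(y@Rm[:,1]); M=np.c_[np.cross(y,z),y,z]
    go(g,M); print("q",s["q"].round(2),"op",s["opening"].round(4)); print(Rm.round(2))
E
python3 - <<'E'
from h import *
hor([.486,-.378,.25])
p,_=robot.read_camera("scene"); cv2.imwrite("pics/s1.png",p)
E
```

```text
t 4.98 g [ 564.  -361.3  375.6] d_tool [116.7 -72.4  57.3] rotvec err [-0.155 -0.237 -0.001]Traceback (most recent call last):
  File "<stdin>", line 2, in <module>
  File "h.py", line 40, in hor
    go(g,M); print("q",s["q"].round(2),"op",s["opening"].round(4)); print(Rm.round(2))
                                            ^^^^^^^^^^^^^^^^^^
AttributeError: 'float' object has no attribute 'round'
```

```bash
sed -i 's/s\["opening"\].round(4)/round(s["opening"],4)/' h.py
python3 - <<'E'
from h import *
hor([.483,-.398,.25],-99)
E
```

```text
t 4.98 g [ 564.  -361.3  375.6] d_tool [111.9 -72.4  77. ] rotvec err [ 0.002 -0.236  0.017]
q [-0.11  0.28  1.57 -1.33  1.55  0.27] op 0.0136
[[ 0.02  0.99 -0.15]
 [ 0.23 -0.15 -0.96]
 [-0.97 -0.02 -0.23]]
```

>>> apply_moves([
  [[0,0,0],[0,-0.115,0]],
  [[0,0,0],[0,-0.115,0]],
  [[0,0,0],[0,0,0]],
])

```text
t: 5.23
tool_pos: [0.6002, -0.1753, 0.4529]
orientation: [1.519, 1.255, -1.239]
force: [0.8, 0.6, -0.6]
opening: 0.0132
gripper_force: 40.0
```

Run:
```python
from h import *
hor([.483,-.398,.25],-99)
p,_=robot.read_camera("scene"); cv2.imwrite("pics/s1.png",p)
```

```text
t 5.23 g [ 567.9 -335.4  418. ] d_tool [148.7 -69.4 111.5] rotvec err [-0.041 -0.21   0.006]
q [-0.07  0.3   1.49 -1.34  1.65  0.23] op 0.0132
[[ 0.03  0.98 -0.19]
 [ 0.21 -0.2  -0.96]
 [-0.98 -0.01 -0.21]]
```

View pics/s1.png

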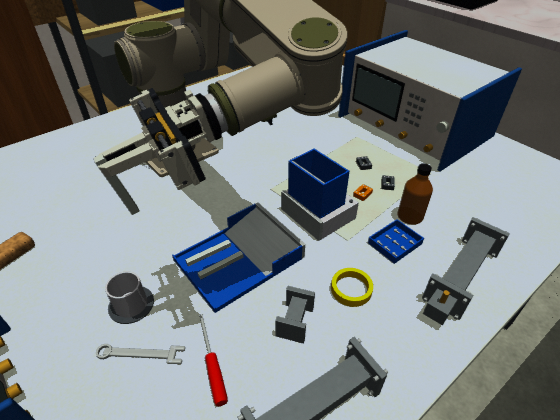

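>>> apply_moves([
  [[0,-17,28],[-0.1,0,0]],
  [[0,-17,28],[-0.1,0,0]],
  [[0,-17,28],[-0.1,0,0]],
  [[20,-17,28],[0,-0.1,0]],
  [[35,0,0],[0,-0.1,0]],
  [[35,0,0],[0,0,0]],
  [[35,0,0],[0,0,0]],
  [[0,0,0],[0,0,0]],
])

```text
t: 5.95
tool_pos: [0.5409, -0.2323, 0.3943]
orientation: [1.417, 1.435, -0.988]
force: [-0.4, 0.2, -2.0]
opening: 0.014
gripper_force: 40.0
```

Run:
```python
from h import *
hor([.493,-.396,.22],-70)
```

```text
t 5.95 g [ 548.8 -390.8  342.4] d_tool [113.4 -60.3  40.3] rotvec err [-0.302 -0.308 -0.084]
q [-0.19  0.07  1.82 -1.33  1.25  0.28] op 0.014
[[ 0.02  1.    0.05]
 [ 0.31  0.04 -0.95]
 [-0.95  0.04 -0.31]]
```

>>> apply_moves([
  [[0,-35,0],[-0.05,0,0]],
  [[0,-35,0],[-0.05,0,0]],
  [[0,-35,0],[-0.1,0,0]],
  [[0,0,0],[-0.1,0,0]],
  [[20,0,0],[0,-0.1,0]],
  [[20,0,0],[0,-0.1,0]],
  [[20,0,0],[0,-0.1,0]],
  [[0,0,0],[0,0,0]],
])

```text
t: 6.62
tool_pos: [0.3962, -0.2295, 0.4676]
orientation: [1.181, 1.454, -0.759]
force: [-0.1, -0.1, 0.1]
opening: 0.0137
gripper_force: 40.0
```

Run:
```python
from h import *
hor([.493,-.396,.22],-70)
```

```text
t 6.62 g [ 451.8 -382.1  428.7] d_tool [199.5   5.7  75. ] rotvec err [-0.017 -0.235 -0.142]
q [-0.32 -0.62  2.27 -1.34  0.91  0.06] op 0.0137
[[ 0.05  0.94  0.33]
 [ 0.27  0.31 -0.91]
 [-0.96  0.14 -0.23]]
```

Run:
```python
from h import *
hor([.482,-.400,.26],-100,.27)
```

```text
t 6.62 g [ 451.8 -382.1  428.7] d_tool [159.3  -0.3  65.7] rotvec err [ 0.508 -0.002 -0.009]
q [-0.32 -0.62  2.27 -1.34  0.91  0.06] op 0.0137
[[ 0.05  0.94  0.33]
 [ 0.27  0.31 -0.91]
 [-0.96  0.14 -0.23]]
```

>>> apply_moves([
  [[0,20,20],[0.1,0,0]],
  [[0,20,20],[0.1,0,0]],
  [[0,20,20],[0.1,0,0]],
  [[0,20,20],[0.1,0,0]],
  [[0,0,0],[0.1,0,0]],
  [[25,0,0],[0,0,0]],
  [[25,0,0],[0,0,0]],
  [[25,0,0],[0,0,0]],
  [[25,0,0],[0,0,0]],
  [[0,0,0],[0,0,0]],
])

```text
t: 7.45
tool_pos: [0.4903, -0.2604, 0.3552]
orientation: [1.554, 1.337, -1.159]
force: [-0.5, -0.6, -1.8]
opening: 0.0134
gripper_force: 40.0
```

Run:
```python
from h import *
hor([.482,-.400,.26],-100,.27)
```

```text
t 7.45 g [ 464.9 -418.1  306.3] d_tool [50.2 14.5 -6.1] rotvec err [ 0.014 -0.027  0.014]
q [-0.25  0.1   1.87 -1.33  1.38  0.36] op 0.0134
[[ 0.04  0.99 -0.15]
 [ 0.29 -0.16 -0.94]
 [-0.96 -0.01 -0.29]]
```

>>> apply_moves([
  [[24,4,4],[0,0,0]],
  [[24,4,4],[0,0,0]],
  [[24,4,4],[0,0,0]],
  [[24,4,4],[0,0,0]],
  [[0,0,0],[0,0,0]],
])

```text
t: 7.87
tool_pos: [0.5107, -0.2482, 0.2648]
orientation: [1.567, 1.339, -1.155]
force: [0.1, -0.8, -1.6]
opening: 0.0138
gripper_force: 40.0
```

Run:
```python
from h import *
hor([.482,-.398,.112],-100,.29)
p,_=robot.read_camera("scene"); cv2.imwrite("pics/s2.png",cv2.resize(p[180:360,40:280],None,fx=2.5,fy=2.5))
```

```text
t 7.87 g [ 484.5 -405.2  214.2] d_tool [99.5 -2.8 24.6] rotvec err [ 0.009 -0.017  0.011]
q [-0.22  0.3   1.84 -1.34  1.36  0.52] op 0.0138
[[ 0.04  0.99 -0.16]
 [ 0.3  -0.16 -0.94]
 [-0.95 -0.01 -0.3 ]]
```

View pics/s2.png

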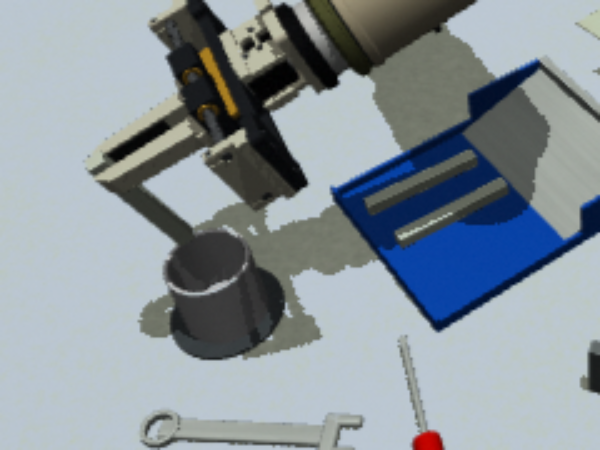

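>>> apply_moves([
  [[20,0,5],[0,0,0]],
  [[20,0,5],[0,0,0]],
  [[20,0,5],[0,0,0]],
  [[20,-1,5],[0,0,0]],
  [[15,-1,3],[0,0,0]],
  [[0,0,0],[0,0,0]],
  [[0,0,0],[0,0,0]],
])

```text
t: 8.5
tool_pos: [0.5151, -0.2358, 0.178]
orientation: [1.588, 1.337, -1.152]
force: [-0.3, -0.4, -0.8]
opening: 0.0134
gripper_force: 40.0
```

Run:
```python
from h import *
hor([.482,-.398,.112],-100,.29)
```

```text
t 8.5 g [ 487.2 -391.9  125.4] d_tool [10.6 -4.  10.8] rotvec err [-0.002 -0.03   0.005]
q [-0.2   0.48  1.81 -1.34  1.35  0.68] op 0.0134
[[ 0.05  0.98 -0.17]
 [ 0.31 -0.17 -0.93]
 [-0.95 -0.01 -0.31]]
```

>>> apply_moves([
  [[6,-2,5],[0,0,0]],
  [[6,-2,5],[0,0,0]],
  [[0,0,0],[0,0,0]],
])

```text
t: 8.75
tool_pos: [0.5113, -0.238, 0.1639]
orientation: [1.598, 1.339, -1.152]
force: [-0.8, -0.5, -0.7]
opening: 0.0135
gripper_force: 40.0
```

>>> apply_moves([
  [[0,0,0],[0,0,0]],
  [[0,0,0],[0,0,0]],
  [[0,0,0],[0,0,0]],
  [[0,0,0],[0,0,0]],
  [[-15,0,-10],[0,0,0]],
  [[-20,0,-40],[0,0,0]],
  [[-30,0,-30],[0,0,0]],
  [[-40,0,0],[0,0.1,0]],
  [[-40,0,0],[0,0.1,0]],
  [[-20,0,0],[0,0.1,0]],
  [[0,0,0],[0,0.1,0]],
], claw=0.42)

```text
t: 9.67
tool_pos: [0.5165, -0.2263, 0.347]
orientation: [1.896, 1.581, -0.846]
force: [0.2, -0.8, -0.8]
opening: 0.039
gripper_force: 0.0
```

Run:
```python
from h import *
print(robot.read_state()["q"].round(2))
go([.5,-.2,.25],down(-4.2))
p,_=robot.read_camera("scene"); cv2.imwrite("pics/s3.png",cv2.resize(p[180:360,40:280],None,fx=2.5,fy=2.5))
```

```text
[-0.25  0.08  1.77 -0.87  1.33  0.17]
t 9.67 g [ 494.7 -349.   235.8] d_tool [  87.6  -21.3 -119.6] rotvec err [-0.042  0.842 -0.101]
```

View pics/s3.png

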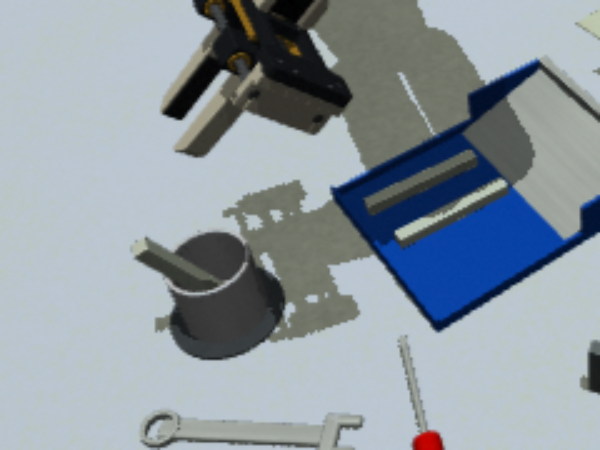

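>>> apply_moves([
  [[0,0,0],[0,0.12,0]],
  [[0,0,0],[0,0.12,0]],
  [[0,0,0],[0,0.12,0]],
  [[0,0,0],[0,0.12,0]],
  [[0,0,0],[0,0.12,0]],
  [[0,0,0],[0,0.12,0]],
  [[0,0,0],[0,0.122,0]],
  [[0,0,0],[0,0,0]],
  [[0,0,0],[0,0,0]],
])

```text
t: 10.47
tool_pos: [0.5145, -0.2259, 0.3386]
orientation: [-2.411, -2.007, 0.019]
force: [-0.6, -0.4, -0.2]
opening: 0.0389
gripper_force: 0.0
```

Run:
```python
from h import *
go([.525,-.207,.025],down(-4.2))
p,d=robot.read_camera("top"); cv2.imwrite("pics/t3.png",p); c=robot.calibration("top")
g=cv2.cvtColor(p,cv2.COLOR_BGR2GRAY); hsv=cv2.cvtColor(p,cv2.COLOR_BGR2HSV)
m=np.zeros(g.shape,bool); m[205:272,314:366]=1
for r in rects((hsv[...,1]<80)&(g>80)&m,c,.018,60,2000): print(r)
v,u=np.mgrid[:420,:560]; E=c["extrinsics"]
P=np.stack([(u-c["cx"])/c["fx"]*d,(v-c["cy"])/c["fy"]*d,d],-1); W=((P-E[:3,3])@E[:3,:3])
q=W[(W[...,2]>.08)&(W[...,2]<.14)&(u>400)&(u<470)&(v>225)&(v<290)]*1e3
print(len(q), q.min(0).round(),q.max(0).round(),q[q[:,2].argsort()[-8:]].mean(0))
```

```text
t 10.47 g [ 512.5 -226.6  171.6] d_tool [ 22.5  10.3 146.3] rotvec err [-0.011  0.006 -0.109]
(array([337., 261.]), array([ 475.5, -161.2]), array([120.,  15.]), 84.5)
(array([337., 240.]), array([ 528.5, -160.4]), array([120.,  15.]), 85.8)Traceback (most recent call last):
  File "<stdin>", line 10, in <module>
    return umr_minimum(a, axis, None, out, keepdims, initial, where)
ValueError: zero-size array to reduction operation minimum which has no identity
```

>>> apply_moves([
  [[0,0,0],[0,0,-0.109]],
  [[11,6,36],[0,0,0]],
  [[11,6,40],[0,0,0]],
  [[0,0,38],[0,0,0]],
  [[0,0,20],[0,0,0]],
  [[0,0,7],[0,0,0]],
  [[0,0,3],[0,0,0]],
  [[0,0,0],[0,0,0]],
  [[0,0,0],[0,0,0]],
])

```text
t: 11.27
tool_pos: [0.5285, -0.2044, 0.1979]
orientation: [-2.298, -2.14, 0.01]
force: [-0.1, 0.4, 0.3]
opening: 0.0388
gripper_force: 0.0
```

Run:
```python
from h import *
go([.525,-.207,.025],down(-4.2))
```

```text
t 11.27 g [ 527.6 -205.    30.9] d_tool [-2.2 -2.4  6. ] rotvec err [-0.005  0.003  0.002]
```

Good. Close, lift, then turn.

>>> apply_moves([
  [[-2,-2,6],[0,0,0]],
  [[0,0,0],[0,0,0]],
  [[0,0,0],[0,0,0]],
])

```text
t: 11.52
tool_pos: [0.5255, -0.2063, 0.1906]
orientation: [-2.297, -2.138, 0.01]
force: [-0.3, 0.1, 0.2]
opening: 0.0392
gripper_force: 0.0
```

>>> apply_moves([
  [[0,0,0],[0,0,0]],
  [[0,0,0],[0,0,0]],
  [[0,0,0],[0,0,0]],
  [[0,0,0],[0,0,0]],
  [[0,0,-20],[0,0,0]],
  [[0,0,-35],[0,0,0]],
  [[0,0,-40],[0,0,0]],
  [[0,0,-40],[0,0,0]],
  [[0,0,-40],[0,0,0]],
  [[0,0,-25],[0,0,0]],
], claw=0)

```text
t: 12.35
tool_pos: [0.5273, -0.206, 0.3949]
orientation: [-2.299, -2.14, 0.007]
force: [0.7, -0.2, 0.1]
opening: 0.0136
gripper_force: 39.9
```

>>> apply_moves([
  [[0,0,0],[0,-0.12,0]],
  [[0,0,0],[0,-0.12,0]],
  [[0,0,0],[0,-0.12,0]],
  [[0,0,0],[0,-0.12,0]],
  [[0,0,0],[0,-0.12,0]],
  [[0,0,0],[0,-0.12,0]],
  [[0,0,0],[0,-0.12,0]],
  [[0,0,0],[0,-0.12,0]],
  [[0,0,0],[0,-0.12,0]],
  [[0,0,0],[0,-0.12,0]],
  [[0,0,0],[0,-0.07,0]],
  [[0,0,0],[0,0,0]],
])

```text
t: 13.35
tool_pos: [0.5266, -0.2052, 0.3878]
orientation: [1.48, 1.391, -1.108]
force: [-0.4, 0.7, -2.0]
opening: 0.0132
gripper_force: 39.9
```

Run:
```python
from h import *
hor([.505,-.402,.23],-96,.3)
p,d=robot.read_camera("top"); cv2.imwrite("pics/t4.png",p); c=robot.calibration("top")
v,u=np.mgrid[:420,:560]; E=c["extrinsics"]
P=np.stack([(u-c["cx"])/c["fx"]*d,(v-c["cy"])/c["fy"]*d,d],-1); W=((P-E[:3,3])@E[:3,:3])
q=W[(W[...,2]>.082)&(W[...,2]<.14)&(u>380)&(u<470)&(v>225)&(v<300)]*1e3
print(len(q)); 
if len(q): print(q.min(0).round(),q.max(0).round(),q.mean(0).round())
```

```text
t 13.35 g [ 514.7 -364.5  339. ] d_tool [93.2 -5.8 68.3] rotvec err [0.029 0.004 0.021]
q [-0.14  0.1   1.81 -1.31  1.42  0.3 ] op 0.0132
[[ 0.01  1.   -0.07]
 [ 0.29 -0.07 -0.95]
 [-0.96 -0.01 -0.29]]
49
[ 468. -427.   84.] [ 483. -394.  121.] [ 475. -415.  113.]
```

>>> apply_moves([
  [[0,-2,18],[0,0,0]],
  [[0,-2,18],[0,0,0]],
  [[10,-3,18],[0,0,0]],
  [[20,-3,18],[0,0,0]],
  [[20,0,0],[0,0,0]],
  [[20,0,0],[0,0,0]],
  [[20,0,0],[0,0,0]],
  [[0,0,0],[0,0,0]],
  [[0,0,0],[0,0,0]],
])

```text
t: 14.15
tool_pos: [0.5172, -0.2413, 0.2922]
orientation: [1.515, 1.408, -1.096]
force: [0.8, 0.9, 0.1]
opening: 0.0135
gripper_force: 39.9
```

Run:
```python
from h import *
hor([.501,-.393,.112],-96,.3)
```

```text
t 14.15 g [ 503.5 -398.7  238.1] d_tool [121.1  -1.3  35.7] rotvec err [ 0.017 -0.03   0.019]
q [-0.21  0.22  1.86 -1.33  1.31  0.44] op 0.0135
[[ 0.01  1.   -0.08]
 [ 0.32 -0.08 -0.94]
 [-0.95 -0.01 -0.32]]
```

>>> apply_moves([
  [[20,0,6],[0,0,0]],
  [[20,0,6],[0,0,0]],
  [[20,0,6],[0,0,0]],
  [[20,0,6],[0,0,0]],
  [[20,0,6],[0,0,0]],
  [[14,0,6],[0,0,0]],
  [[0,0,0],[0,0,0]],
  [[0,0,0],[0,0,0]],
])

```text
t: 14.82
tool_pos: [0.5237, -0.2286, 0.1842]
orientation: [1.552, 1.418, -1.096]
force: [-2.9, -1.9, -2.2]
opening: 0.0135
gripper_force: 40.1
```

Run:
```python
from h import *
hor([.501,-.393,.112],-96,.3); print(st()[0]["force"])
```

```text
t 14.82 g [ 506.5 -384.1  125.7] d_tool [ 9.6 -4.3 13.7] rotvec err [-0.004 -0.058  0.018]
q [-0.19  0.44  1.82 -1.34  1.29  0.63] op 0.0135
[[ 0.02  0.99 -0.1 ]
 [ 0.35 -0.1  -0.93]
 [-0.94 -0.02 -0.35]]
[-2.91881064 -1.8543718  -2.20040105]
```

>>> apply_moves([
  [[4,-2,6],[0,0,0]],
  [[5,-2,6],[0,0,0]],
  [[0,0,0],[0,0,0]],
])

```text
t: 15.07
tool_pos: [0.5213, -0.2333, 0.1742]
orientation: [1.563, 1.421, -1.094]
force: [-0.0, -0.2, -0.8]
opening: 0.0136
gripper_force: 40.0
```

>>> apply_moves([
  [[0,0,0],[0,0,0]],
  [[0,0,0],[0,0,0]],
  [[0,0,0],[0,0,0]],
  [[0,0,0],[0,0,0]],
  [[-10,0,-20],[0,0,0]],
  [[-20,0,-40],[0,0,0]],
  [[-30,0,-30],[0,0,0]],
  [[-40,0,-10],[0,0.1,0]],
  [[-40,0,0],[0,0.1,0]],
  [[-20,0,0],[0,0.12,0]],
  [[0,0,0],[0,0.12,0]],
], claw=0.3)

```text
t: 15.98
tool_pos: [0.5291, -0.2078, 0.3599]
orientation: [1.88, 1.697, -0.764]
force: [0.0, -1.0, -0.3]
opening: 0.0277
gripper_force: 0.0
```

>>> apply_moves([
  [[0,0,0],[0,0.12,0]],
  [[0,0,0],[0,0.12,0]],
  [[0,0,0],[0,0.12,0]],
  [[0,0,0],[0,0.12,0]],
  [[0,0,0],[0,0.12,0]],
  [[0,0,0],[0,0.12,0]],
  [[0,0,0],[0,0.08,0]],
  [[0,0,0],[0,0,0]],
  [[0,0,0],[0,0,0]],
], claw=0.42)

```text
t: 16.73
tool_pos: [0.5274, -0.2075, 0.3525]
orientation: [-2.312, -2.072, -0.015]
force: [-0.1, 0.4, 0.3]
opening: 0.039
gripper_force: 0.0
```

Run:
```python
from h import *
u_=np.array([np.cos(np.radians(84.5)),np.sin(np.radians(84.5))]); g=np.array([.4755,-.1612])-.045*u_; print(g)
go([*g,.025],down(-5.5))
p,d=robot.read_camera("top"); c=robot.calibration("top"); cv2.imwrite("pics/t5.png",p)
q,_=robot.read_camera("scene"); cv2.imwrite("pics/s5.png",np.hstack([cv2.resize(q[240:340,80:180],None,fx=4,fy=4,interpolation=cv2.INTER_CUBIC),cv2.resize(p[210:310,375:475],None,fx=4,fy=4,interpolation=cv2.INTER_CUBIC)]))
v,u=np.mgrid[:420,:560]; E=c["extrinsics"]
P=np.stack([(u-c["cx"])/c["fx"]*d,(v-c["cy"])/c["fy"]*d,d],-1); W=((P-E[:3,3])@E[:3,:3])
q=W[(W[...,2]>.082)&(W[...,2]<.14)&(u>380)&(u<470)&(v>225)&(v<300)]*1e3
if len(q): print(q.min(0).round(),q.max(0).round(),q.mean(0).round())
```

```text
[ 0.47118694 -0.20599283]
t 16.73 g [ 524.5 -201.8  185.6] d_tool [-15.2 -49.1 161.3] rotvec err [-0.021 -0.032 -0.014]
```

View pics/s5.png

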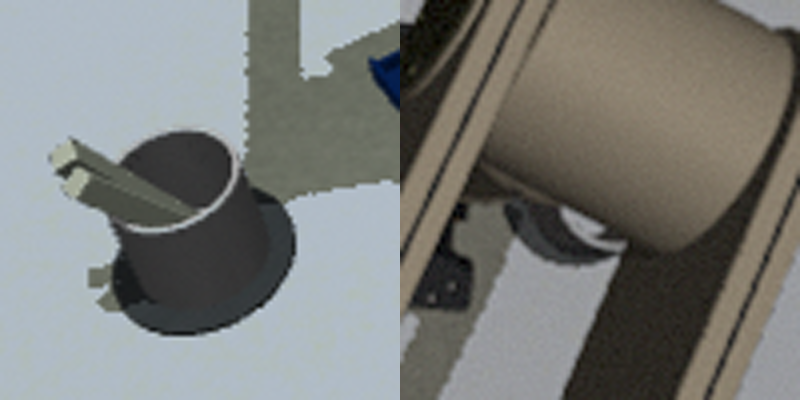

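>>> apply_moves([
  [[-5,-16,20],[0,-0.03,0]],
  [[-5,-16,40],[0,0,0]],
  [[-5,-17,40],[0,0,0]],
  [[0,0,30],[0,0,0]],
  [[0,0,20],[0,0,0]],
  [[0,0,7],[0,0,0]],
  [[0,0,0],[0,0,0]],
  [[0,0,0],[0,0,0]],
])

```text
t: 17.5
tool_pos: [0.4764, -0.2143, 0.2007]
orientation: [-2.324, -2.088, 0.017]
force: [-0.8, 0.2, 1.0]
opening: 0.0388
gripper_force: 0.0
```

Run:
```python
from h import *
go([.4712,-.206,.025],down(-5.5))
```

```text
t 17.5 g [ 473.1 -213.4   33.8] d_tool [ 7.1 -2.5  8.8] rotvec err [-0.02  -0.004 -0.011]
```

>>> apply_moves([
  [[7,-2,4],[0,0,0]],
  [[0,0,5],[0,0,0]],
  [[0,0,0],[0,0,0]],
  [[0,0,0],[0,0,0]],
])

```text
t: 17.83
tool_pos: [0.4746, -0.2071, 0.1913]
orientation: [-2.324, -2.087, 0.016]
force: [0.6, -1.0, -0.4]
opening: 0.0393
gripper_force: 0.0
```

>>> apply_moves([
  [[0,0,0],[0,0,0]],
  [[0,0,0],[0,0,0]],
  [[0,0,0],[0,0,0]],
  [[0,0,0],[0,0,0]],
  [[0,0,-20],[0,0,0]],
  [[0,0,-35],[0,0,0]],
  [[0,0,-40],[0,0,0]],
  [[0,0,-40],[0,0,0]],
  [[0,0,-40],[0,0,0]],
  [[0,0,-25],[0,0,0]],
], claw=0)

```text
t: 18.67
tool_pos: [0.4787, -0.2089, 0.3958]
orientation: [-2.328, -2.089, 0.014]
force: [1.0, -0.6, 0.7]
opening: 0.0137
gripper_force: 40.0
```

>>> apply_moves([
  [[0,5,0],[0,-0.12,0]],
  [[0,5,0],[0,-0.12,0]],
  [[0,5,0],[0,-0.12,0]],
  [[0,5,0],[0,-0.12,0]],
  [[0,5,0],[0,-0.12,0]],
  [[0,5,0],[0,-0.12,0]],
  [[0,5,0],[0,-0.12,0]],
  [[0,0,0],[0,-0.12,0]],
  [[0,0,0],[0,-0.12,0]],
  [[0,0,0],[0,-0.12,0]],
  [[0,0,0],[0,-0.06,0]],
  [[0,0,0],[0,0,0]],
])

```text
t: 19.67
tool_pos: [0.5129, -0.2118, 0.3883]
orientation: [1.52, 1.389, -1.131]
force: [-0.9, 0.8, -1.4]
opening: 0.0131
gripper_force: 40.0
```

Run:
```python
from h import *
hor([.489,-.395,.24],-96,.3)
```

```text
t 19.67 g [ 494.7 -369.7  336.9] d_tool [84.3 -0.6 54.4] rotvec err [-0.01  -0.013  0.022]
q [-0.15  0.08  1.82 -1.29  1.43  0.28] op 0.0131
[[ 0.01  0.99 -0.11]
 [ 0.31 -0.11 -0.95]
 [-0.95 -0.02 -0.31]]
```

>>> apply_moves([
  [[5,0,18],[0,0,0]],
  [[20,0,18],[0,0,0]],
  [[20,0,18],[0,0,0]],
  [[20,0,3],[0,0,0]],
  [[20,0,5],[0,0,0]],
  [[20,0,5],[0,0,0]],
  [[20,0,5],[0,0,0]],
  [[20,0,5],[0,0,0]],
  [[15,0,5],[0,0,0]],
  [[10,0,3],[0,0,0]],
  [[0,0,0],[0,0,0]],
  [[0,0,0],[0,0,0]],
])

```text
t: 20.67
tool_pos: [0.5116, -0.2325, 0.21]
orientation: [1.552, 1.398, -1.125]
force: [0.7, 1.0, -0.4]
opening: 0.013
gripper_force: 40.0
```

Run:
```python
from h import *
hor([.489,-.388,.13],-96,.3)
```

```text
t 20.67 g [ 491.  -388.6  154.5] d_tool [23.3 -1.4  7.8] rotvec err [-0.025 -0.039  0.019]
q [-0.19  0.38  1.85 -1.34  1.32  0.59] op 0.013
[[ 0.02  0.99 -0.12]
 [ 0.33 -0.12 -0.94]
 [-0.94 -0.03 -0.33]]
```

>>> apply_moves([
  [[8,0,4],[0,0,0]],
  [[8,0,4],[0,0,0]],
  [[8,0,3],[0,0,0]],
  [[0,0,0],[0,0,0]],
])

```text
t: 21.0
tool_pos: [0.5123, -0.2317, 0.1846]
orientation: [1.561, 1.402, -1.126]
force: [-0.4, 2.1, 0.6]
opening: 0.0134
gripper_force: 40.0
```

>>> apply_moves([
  [[5,0,3],[0,0,0]],
  [[5,0,3],[0,0,0]],
  [[0,0,0],[0,0,0]],
])

```text
t: 21.25
tool_pos: [0.5131, -0.2326, 0.175]
orientation: [1.566, 1.403, -1.127]
force: [0.0, 4.2, 1.5]
opening: 0.0132
gripper_force: 40.0
```

>>> apply_moves([
  [[0,0,0],[0,0,0]],
  [[0,0,0],[0,0,0]],
  [[0,0,0],[0,0,0]],
  [[0,0,0],[0,0,0]],
  [[-10,0,-20],[0,0,0]],
  [[-20,0,-40],[0,0,0]],
  [[-30,0,-30],[0,0,0]],
  [[-40,0,-10],[0,0.1,0]],
  [[-40,0,0],[0,0.1,0]],
  [[-20,0,0],[0,0.12,0]],
  [[0,0,0],[0,0.12,0]],
], claw=0.3)

```text
t: 22.17
tool_pos: [0.5235, -0.2051, 0.3614]
orientation: [1.891, 1.674, -0.793]
force: [-0.3, -1.1, 0.7]
opening: 0.0281
gripper_force: 0.0
```

>>> apply_moves([
  [[0,0,0],[0,0.12,0]],
  [[0,0,0],[0,0.12,0]],
  [[0,0,0],[0,0.12,0]],
  [[0,0,0],[0,0.12,0]],
  [[0,0,0],[0,0.12,0]],
  [[0,0,0],[0,0.12,0]],
  [[0,0,0],[0,0.08,0]],
  [[0,0,0],[0,0,0]],
  [[0,0,0],[0,0,0]],
], claw=0.42)

```text
t: 22.92
tool_pos: [0.5219, -0.2049, 0.3541]
orientation: [-2.339, -2.049, 0.011]
force: [0.6, -0.2, -0.5]
opening: 0.0392
gripper_force: 0.0
```

Run:
```python
from h import *
go([.45,.31,.25],down(-46+90))
q,_=robot.read_camera("scene"); cv2.imwrite("pics/s6.png",cv2.resize(q[240:340,80:180],None,fx=4,fy=4,interpolation=cv2.INTER_CUBIC))
```

```text
t 22.92 g [ 517.5 -201.7  187.2] d_tool [ 499.2 -135.9  -51.3] rotvec err [-0.02  -0.027 -0.9  ]
```

View pics/s6.png

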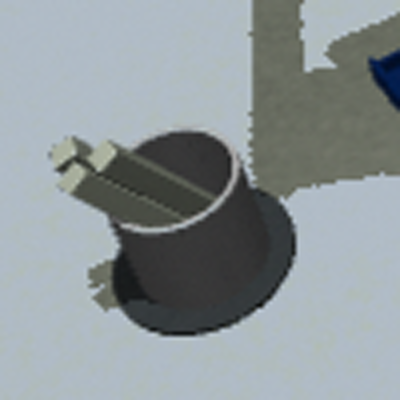

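>>> apply_moves([
  [[0,0,-35],[0,0,0]],
  [[0,0,-35],[0,0,0]],
  [[41,-11,0],[0,0,0]],
  [[41,-11,0],[0,0,0]],
  [[41,-11,0],[0,0,0]],
  [[41,-11,0],[0,0,0]],
  [[41,-11,0],[0,0,0]],
  [[41,-11,0],[0,0,0]],
  [[41,-11,0],[0,0,0]],
  [[41,-11,0],[0,0,0]],
  [[41,-11,0],[0,0,0]],
  [[41,-11,0],[0,0,0]],
], claw=0.65)

```text
t: 23.97
tool_pos: [0.4682, 0.2098, 0.4346]
orientation: [-2.338, -2.053, 0.008]
force: [0.8, -0.6, 0.4]
opening: 0.0605
gripper_force: 0.0
```

>>> apply_moves([
  [[41,-11,0],[0,0,0]],
  [[41,-11,0],[0,0,0]],
  [[0,0,0],[0,0,-0.12]],
  [[0,0,0],[0,0,-0.12]],
  [[0,0,0],[0,0,-0.12]],
  [[0,0,0],[0,0,-0.12]],
  [[0,0,0],[0,0,-0.12]],
  [[0,0,0],[0,0,-0.12]],
  [[0,0,0],[0,0,-0.12]],
  [[0,0,0],[0,0,-0.06]],
  [[0,0,0],[0,0,0]],
  [[0,0,0],[0,0,0]],
])

```text
t: 24.97
tool_pos: [0.4581, 0.2904, 0.4364]
orientation: [-1.215, -2.864, -0.014]
force: [0.7, -0.2, 0.9]
opening: 0.0607
gripper_force: 0.0
```

Run:
```python
from h import *
p,d=robot.read_camera("top"); c=robot.calibration("top"); cv2.imwrite("pics/t7.png",p)
g=p.astype(int); mx=g.max(2); mn=g.min(2)
m=np.zeros(mx.shape,bool); m[195:300,60:180]=1
for r in rects((mx<110)&m&(mx-mn<40),c,.016,60,1500): print(r)
go([.4524,.315,.12],down(44))
v,u=np.mgrid[:420,:560]; E=c["extrinsics"]
P=np.stack([(u-c["cx"])/c["fx"]*d,(v-c["cy"])/c["fy"]*d,d],-1); W=((P-E[:3,3])@E[:3,:3])
q=W[(W[...,2]>.082)&(W[...,2]<.16)&(u>380)&(u<480)&(v>215)&(v<310)]*1e3
if len(q): print(q.min(0).round(),q.max(0).round(),q.mean(0).round())
```

```text
(array([ 72., 294.]), array([387.9, 512.1]), array([61., 35.]), -89.4)
t 25.02 g [454.  293.8 269.5] d_tool [ 11.6  14.1 149.9] rotvec err [-0.004 -0.032 -0.   ]
[ 466. -428.   82.] [ 502. -375.  124.] [ 485. -403.  106.]
```

```bash
cat >> h.py <<'E'
def wcast(c,uv,z):
    E=c["extrinsics"]; o=-E[:3,:3].T@E[:3,3]; uv=np.atleast_2d(uv).astype(float)
    x=(uv[:,0]-c["cx"])/c["fx"]; y=(uv[:,1]-c["cy"])/c["fy"]; r=np.hypot(x,y)+1e-9
    d=np.c_[np.sin(r)*x/r,np.sin(r)*y/r,np.cos(r)]@E[:3,:3]
    return o+d*((z-o[2])/d[:,2])[:,None]
def wframes(name=None,z=.016,show=True):
    c=robot.calibration("wrist"); p,_=robot.read_camera("wrist")
    if name: cv2.imwrite(name,p)
    g=p.astype(int); mx=g.max(2); mn=g.min(2); m=((mx<95)&(mx-mn<35)).astype(np.uint8)
    out=[]
    for k in cv2.findContours(m,cv2.RETR_LIST,cv2.CHAIN_APPROX_NONE)[0]:
        if cv2.contourArea(k)<80: continue
        w=(wcast(c,k[:,0],z)[:,:2]*1000).astype(np.float32)
        (cx,cy),(a,b),t=cv2.minAreaRect(w)
        if a<b: a,b,t=b,a,t+90
        if 18<a<75 and 10<b<60: print(k[:,0].mean(0).round(),"c",round(cx,1),round(cy,1),"size",round(a),round(b),"ang",round((t+90)%180-90,1))
E
python3 - <<'E'
from h import *
wframes("pics/w7.png")
E
```

```text
[219. 315.] c 528.5 87.2 size 22 15 ang 1.0
[289. 168.] c 451.1 316.2 size 24 14 ang -45.8
[390. 167.] c 542.3 410.0 size 27 12 ang -48.9
[289. 169.] c 451.3 315.3 size 51 38 ang -45.9
[390. 167.] c 543.2 409.8 size 49 40 ang -49.9
[357. 113.] c 462.7 426.5 size 29 13 ang -28.3
[358. 114.] c 463.4 426.5 size 48 39 ang -29.3
[505.  83.] c 584.6 634.8 size 30 24 ang 86.5
[461.  24.] c 475.1 635.2 size 28 25 ang -87.0
```

View pics/w7.png

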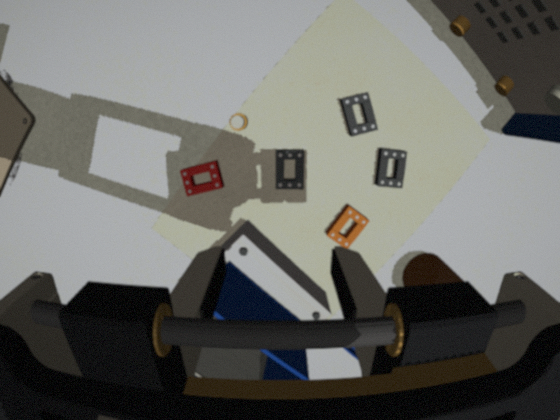

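Run:
```python
from h import *
go([.4512,.316,.021],down(44.1))
```

```text
t 25.07 g [454.1 293.8 269.6] d_tool [ 10.   14.3 249. ] rotvec err [-0.004 -0.032 -0.002]
```

>>> apply_moves([
  [[9,7,40],[0,-0.032,0]],
  [[9,7,40],[0,0,0]],
  [[0,0,40],[0,0,0]],
  [[0,0,40],[0,0,0]],
  [[0,0,40],[0,0,0]],
  [[0,0,25],[0,0,0]],
  [[0,0,10],[0,0,0]],
  [[0,0,6],[0,0,0]],
  [[0,0,0],[0,0,0]],
  [[0,0,0],[0,0,0]],
])

```text
t: 25.9
tool_pos: [0.4552, 0.3138, 0.1977]
orientation: [-1.225, -2.892, 0.001]
force: [-0.1, -0.6, 0.5]
opening: 0.0606
gripper_force: 0.0
```

Run:
```python
from h import *
go([.4512,.316,.021],down(44.1))
```

```text
t 25.9 g [455.1 313.8  30.7] d_tool [ 4.3 -1.2  9.7] rotvec err [-0.001 -0.001 -0.   ]
```

>>> apply_moves([
  [[4,-1,5],[0,0,0]],
  [[0,0,5],[0,0,0]],
  [[0,0,0],[0,0,0]],
  [[0,0,0],[0,0,0]],
])

```text
t: 26.23
tool_pos: [0.451, 0.3157, 0.1865]
orientation: [-1.224, -2.891, 0.003]
force: [0.0, 0.3, 1.6]
opening: 0.0607
gripper_force: 0.7
```

>>> apply_moves([
  [[0,0,0],[0,0,0]],
  [[0,0,0],[0,0,0]],
  [[0,0,0],[0,0,0]],
  [[0,0,0],[0,0,0]],
  [[0,0,-20],[0,0,0]],
  [[0,0,-40],[0,0,0]],
  [[0,0,-40],[0,0,0]],
  [[0,0,-40],[0,0,0]],
  [[0,0,-40],[0,0,0]],
  [[0,0,-40],[0,0,0]],
  [[0,0,0],[0,0,0]],
], claw=0)

```text
t: 27.15
tool_pos: [0.4527, 0.3164, 0.4154]
orientation: [1.223, 2.888, 0.011]
force: [1.3, 0.4, 1.1]
opening: 0.0356
gripper_force: 40.0
```

Run:
```python
from h import *
go([.56,.153,.24],down(0))
```

```text
t 27.15 g [454.  317.2 248.4] d_tool [-191.7  -38.2    8.4] rotvec err [ 0.009 -0.001  0.77 ]
```

>>> apply_moves([
  [[-38,-8,0],[0,0,0]],
  [[-38,-8,0],[0,0,0]],
  [[-38,-8,0],[0,0,0]],
  [[-38,-8,0],[0,0,0]],
  [[-38,-6,0],[0,0,0]],
  [[0,0,0],[0,0,0.11]],
  [[0,0,0],[0,0,0.11]],
  [[0,0,0],[0,0,0.11]],
  [[0,0,0],[0,0,0.11]],
  [[0,0,0],[0,0,0.11]],
  [[0,0,0],[0,0,0.11]],
  [[0,0,0],[0,0,0.11]],
])

```text
t: 28.15
tool_pos: [0.5561, 0.1527, 0.4045]
orientation: [-2.226, -2.213, 0.009]
force: [0.1, 0.2, 0.1]
opening: 0.0355
gripper_force: 40.0
```

Run:
```python
from h import *
go([.55,.153,.155],down(0)); print(st()[0]["opening"])
```

```text
t 28.15 g [555.2 152.4 237.5] d_tool [ 0.8 -4.7 82.5] rotvec err [-0.006  0.002 -0.006]
0.0355297278301989
```

>>> apply_moves([
  [[0,-5,25],[0,0,0]],
  [[0,0,30],[0,0,0]],
  [[0,0,27],[0,0,0]],
  [[0,0,0],[0,0,0]],
  [[0,0,0],[0,0,0]],
])

```text
t: 28.57
tool_pos: [0.5501, 0.1525, 0.3214]
orientation: [-2.219, -2.218, 0.013]
force: [-0.3, -0.7, -0.8]
opening: 0.0356
gripper_force: 40.0
```

>>> apply_moves([
  [[0,0,0],[0,0,0]],
  [[0,0,0],[0,0,0]],
  [[0,0,0],[0,0,0]],
  [[0,0,-30],[0,0,0]],
  [[0,0,-40],[0,0,0]],
  [[0,0,-40],[0,0,0]],
  [[-40,0,0],[0,0,0]],
  [[-40,0,0],[0,0,0]],
  [[-40,0,0],[0,0,0]],
  [[0,0,0],[0,0,0]],
  [[0,0,0],[0,0,0]],
], claw=0.48)

```text
t: 29.48
tool_pos: [0.5516, 0.031, 0.4355]
orientation: [2.226, 2.216, -0.003]
force: [-0.4, 1.4, 0.0]
opening: 0.0446
gripper_force: 0.0
```

Run:
```python
from h import *
wframes("pics/w8.png")
go([.463,.4265,.15],down(-29+90))
```

```text
[537. 278.] c 1029.4 -151.8 size 70 24 ang -8.5
[408. 263.] c 742.1 -94.3 size 68 42 ang 34.0
[265. 216.] c 534.9 -22.9 size 36 17 ang 16.4
[243.  74.] c 509.4 158.4 size 33 19 ang -7.0
t 29.53 g [551.4  32.2 268.2] d_tool [394.2 -89.2 118. ] rotvec err [-0.002  0.    -1.067]
```

>>> apply_moves([
  [[39,-9,0],[0,0,0]],
  [[39,-9,0],[0,0,0]],
  [[39,-9,0],[0,0,0]],
  [[39,-9,0],[0,0,0]],
  [[39,-9,0],[0,0,0]],
  [[39,-9,0],[0,0,0]],
  [[39,-9,0],[0,0,0]],
  [[39,-9,0],[0,0,0]],
  [[39,-9,0],[0,0,0]],
  [[20,-6,0],[0,0,0]],
  [[0,0,0],[0,0,-0.12]],
  [[0,0,0],[0,0,-0.12]],
], claw=0.65)

```text
t: 30.53
tool_pos: [0.4624, 0.4075, 0.4338]
orientation: [-1.926, -2.479, 0.005]
force: [0.3, -0.3, -0.5]
opening: 0.0606
gripper_force: 0.0
```

>>> apply_moves([
  [[0,0,0],[0,0,-0.12]],
  [[0,0,0],[0,0,-0.12]],
  [[0,0,0],[0,0,-0.12]],
  [[0,0,0],[0,0,-0.12]],
  [[0,0,0],[0,0,-0.12]],
  [[0,0,0],[0,0,-0.12]],
  [[0,0,0],[0,0,-0.107]],
  [[0,0,0],[0,0,0]],
])

```text
t: 31.2
tool_pos: [0.4635, 0.4055, 0.4341]
orientation: [-0.772, -3.042, 0.002]
force: [-0.5, -0.6, -0.2]
opening: 0.0604
gripper_force: 0.0
```

Run:
```python
from h import *
wframes("pics/w9.png")
go([.463,.4265,.021],down(61))
```

```text
[ 61. 296.] c 458.1 -25.1 size 36 22 ang -1.5
[311. 227.] c 542.2 411.5 size 25 13 ang -51.9
[505. 223.] c 688.7 690.8 size 48 31 ang 5.5
[313. 227.] c 543.0 411.5 size 52 38 ang -49.8
[458. 183.] c 585.4 625.9 size 28 26 ang 9.6
[295. 169.] c 463.5 428.7 size 23 13 ang -28.0
[295. 168.] c 462.5 429.1 size 51 37 ang -28.4
[ 3. 72.] c 92.4 115.8 size 73 27 ang -27.9
[396.  34.] c 367.5 626.3 size 28 23 ang -89.4
t 31.25 g [463.1 405.2 267. ] d_tool [  9.7  19.2 246. ] rotvec err [-0.002 -0.002  0.002]
```

Spacers seen at (463,429) and (543,411.5). Descend on the first one.

>>> apply_moves([
  [[6,11,40],[0,0,0]],
  [[6,11,40],[0,0,0]],
  [[0,0,40],[0,0,0]],
  [[0,0,40],[0,0,0]],
  [[0,0,40],[0,0,0]],
  [[0,0,25],[0,0,0]],
  [[0,0,10],[0,0,0]],
  [[0,0,5],[0,0,0]],
  [[0,0,0],[0,0,0]],
  [[0,0,0],[0,0,0]],
])

```text
t: 32.08
tool_pos: [0.4647, 0.4295, 0.1964]
orientation: [-0.785, -3.041, -0.001]
force: [0.4, -0.0, 0.9]
opening: 0.0605
gripper_force: 0.0
```

Run:
```python
from h import *
go([.463,.4285,.021],down(61.6))
```

```text
t 32.08 g [464.6 429.6  29.4] d_tool [ 0.8 -1.7  8.4] rotvec err [ 0.    -0.001 -0.009]
```

>>> apply_moves([
  [[0,-1,5],[0,0,0]],
  [[0,0,4],[0,0,0]],
  [[0,0,0],[0,0,0]],
])

```text
t: 32.33
tool_pos: [0.4641, 0.4281, 0.1865]
orientation: [-0.784, -3.041, -0.0]
force: [-0.2, 0.5, 1.1]
opening: 0.0605
gripper_force: 0.6
```

>>> apply_moves([
  [[0,0,0],[0,0,0]],
  [[0,0,0],[0,0,0]],
  [[0,0,0],[0,0,0]],
  [[0,0,0],[0,0,0]],
  [[0,0,-20],[0,0,0]],
  [[0,0,-40],[0,0,0]],
  [[0,0,-40],[0,0,0]],
  [[0,0,-40],[0,0,0]],
  [[0,0,-40],[0,0,0]],
  [[0,0,-40],[0,0,0]],
  [[0,0,0],[0,0,0]],
], claw=0)

```text
t: 33.25
tool_pos: [0.4652, 0.4287, 0.4157]
orientation: [0.782, 3.037, 0.013]
force: [1.0, 0.6, 2.1]
opening: 0.0355
gripper_force: 39.9
```

Run:
```python
from h import *
go([.52,.153,.24],down(0)); print(st()[0]["opening"])
```

```text
t 33.25 g [466.5 429.9 248.7] d_tool [-180.6 -216.6    7.2] rotvec err [ 0.01  -0.002  1.067]
0.03550796693653586
```

>>> apply_moves([
  [[-22.5,-27,0],[0,0,0]],
  [[-22.5,-27,0],[0,0,0]],
  [[-22.5,-27,0],[0,0,0]],
  [[-22.5,-27,0],[0,0,0]],
  [[-22.5,-27,0],[0,0,0]],
  [[-22.5,-27,0],[0,0,0]],
  [[-22.5,-27,0],[0,0,0]],
  [[-22.5,-27,0],[0,0,0]],
  [[0,0,0],[0,0,0.12]],
  [[0,0,0],[0,0,0.12]],
  [[0,0,0],[0,0,0.12]],
  [[0,0,0],[0,0,0.12]],
])

```text
t: 34.25
tool_pos: [0.5172, 0.1513, 0.4044]
orientation: [-1.492, -2.76, 0.006]
force: [0.4, -0.0, -0.7]
opening: 0.0359
gripper_force: 39.9
```

>>> apply_moves([
  [[0,0,0],[0,0,0.12]],
  [[0,0,0],[0,0,0.12]],
  [[0,0,0],[0,0,0.12]],
  [[0,0,0],[0,0,0.12]],
  [[0,0,0],[0,0,0.105]],
  [[0,0,0],[0,0,0]],
])

```text
t: 34.75
tool_pos: [0.5171, 0.1517, 0.4044]
orientation: [-2.224, -2.216, 0.008]
force: [-0.0, 0.6, -0.8]
opening: 0.0354
gripper_force: 39.9
```

Run:
```python
from h import *
go([.52,.153,.155],down(0)); print(st()[0]["opening"])
```

```text
t 34.75 g [516.3 151.4 237.4] d_tool [ 1.7  4.1 82.4] rotvec err [-0.005  0.002 -0.004]
0.03536787489586422
```

>>> apply_moves([
  [[1,5,25],[0,0,0]],
  [[0,0,30],[0,0,0]],
  [[0,0,27],[0,0,0]],
  [[0,0,0],[0,0,0]],
  [[0,0,0],[0,0,0]],
])

```text
t: 35.17
tool_pos: [0.5212, 0.1526, 0.3215]
orientation: [-2.214, -2.223, 0.012]
force: [1.3, -0.2, 0.5]
opening: 0.0357
gripper_force: 39.9
```

>>> apply_moves([
  [[0,0,0],[0,0,0]],
  [[0,0,0],[0,0,0]],
  [[0,0,0],[0,0,0]],
  [[0,0,-30],[0,0,0]],
  [[0,0,-40],[0,0,0]],
  [[0,0,-40],[0,0,0]],
  [[40,0,0],[0,0,0]],
  [[40,0,0],[0,0,0]],
  [[40,0,0],[0,0,0]],
  [[40,0,0],[0,0,0]],
  [[40,0,0],[0,0,0]],
], claw=0.48)

```text
t: 36.08
tool_pos: [0.522, 0.3548, 0.4351]
orientation: [-2.219, -2.223, 0.001]
force: [0.7, -1.1, 0.9]
opening: 0.0448
gripper_force: 0.0
```

>>> apply_moves([
  [[0,0,0],[0,0,-0.116]],
  [[0,0,0],[0,0,-0.116]],
  [[0,0,0],[0,0,-0.116]],
  [[0,0,0],[0,0,-0.116]],
  [[0,0,0],[0,0,-0.116]],
  [[0,0,0],[0,0,-0.116]],
  [[0,0,0],[0,0,0]],
], claw=0.65)

```text
t: 36.67
tool_pos: [0.5223, 0.353, 0.4346]
orientation: [-1.319, -2.85, 0.002]
force: [-0.1, -0.1, 0.2]
opening: 0.0607
gripper_force: 0.0
```

Run:
```python
from h import *
wframes("pics/w10.png")
go([.543,.4115,.15],down(40))
```

```text
[330. 313.] c 719.6 245.8 size 46 38 ang 81.4
[398. 281.] c 759.2 352.4 size 66 29 ang 46.3
[322. 153.] c 543.7 410.5 size 26 14 ang -48.3
[322. 153.] c 544.2 410.8 size 49 38 ang -49.0
[505.  62.] c 653.6 701.7 size 45 25 ang 4.4
[446.  53.] c 579.0 628.9 size 28 23 ang -89.0
t 36.72 g [522.  352.9 267.4] d_tool [ 31.4  53.8 117.4] rotvec err [-0.002 -0.001 -0.002]
```

>>> apply_moves([
  [[16,27,30],[0,0,0]],
  [[16,27,40],[0,0,0]],
  [[0,0,40],[0,0,0]],
  [[0,0,40],[0,0,0]],
  [[0,0,40],[0,0,0]],
  [[0,0,35],[0,0,0]],
  [[0,0,10],[0,0,0]],
  [[0,0,5],[0,0,0]],
  [[0,0,0],[0,0,0]],
  [[0,0,0],[0,0,0]],
])

```text
t: 37.55
tool_pos: [0.5405, 0.4056, 0.2028]
orientation: [-1.331, -2.844, 0.002]
force: [0.1, -0.6, 0.3]
opening: 0.0604
gripper_force: 0.0
```

Run:
```python
from h import *
go([.5435,.4105,.021],down(40.8))
```

```text
t 37.55 g [540.1 405.5  35.8] d_tool [ 1.7  5.9 14.8] rotvec err [-0.002 -0.001 -0.017]
```

>>> apply_moves([
  [[2,6,8],[0,0,-0.017]],
  [[0,0,7],[0,0,0]],
  [[0,0,0],[0,0,0]],
  [[0,0,0],[0,0,0]],
])

```text
t: 37.88
tool_pos: [0.5437, 0.411, 0.1865]
orientation: [-1.304, -2.856, 0.002]
force: [1.8, 1.0, 1.9]
opening: 0.0606
gripper_force: 1.2
```

>>> apply_moves([
  [[0,0,0],[0,0,0]],
  [[0,0,0],[0,0,0]],
  [[0,0,0],[0,0,0]],
  [[0,0,0],[0,0,0]],
  [[0,0,-20],[0,0,0]],
  [[0,0,-40],[0,0,0]],
  [[0,0,-40],[0,0,0]],
  [[0,0,-40],[0,0,0]],
  [[0,0,-40],[0,0,0]],
  [[0,0,-40],[0,0,0]],
  [[0,0,0],[0,0,0]],
], claw=0)

```text
t: 38.8
tool_pos: [0.5448, 0.4115, 0.4169]
orientation: [1.302, 2.854, 0.012]
force: [1.6, 0.8, 1.5]
opening: 0.0353
gripper_force: 40.0
```

Run:
```python
from h import *
go([.537,.153,.24],down(0)); print(st()[0]["opening"])
```

```text
t 38.8 g [546.  412.4 249.9] d_tool [-190.  -176.9    8.5] rotvec err [ 0.009 -0.003  0.715]
0.03532962043321805
```

>>> apply_moves([
  [[-27,-25,0],[0,0,0]],
  [[-27,-25,0],[0,0,0]],
  [[-27,-25,0],[0,0,0]],
  [[-27,-25,0],[0,0,0]],
  [[-27,-25,0],[0,0,0]],
  [[-27,-25,0],[0,0,0]],
  [[-27,-25,0],[0,0,0]],
  [[0,0,0],[0,0,0.12]],
  [[0,0,0],[0,0,0.12]],
  [[0,0,0],[0,0,0.12]],
  [[0,0,0],[0,0,0.12]],
  [[0,0,0],[0,0,0.12]],
])

```text
t: 39.8
tool_pos: [0.5352, 0.1531, 0.4054]
orientation: [-2.096, -2.336, 0.009]
force: [0.5, 0.1, -1.4]
opening: 0.0358
gripper_force: 40.0
```

>>> apply_moves([
  [[0,0,0],[0,0,0.115]],
  [[0,0,0],[0,0,0]],
  [[0,0,0],[0,0,0]],
])

```text
t: 40.05
tool_pos: [0.5353, 0.1534, 0.4057]
orientation: [-2.216, -2.223, 0.008]
force: [-0.6, 1.0, -0.5]
opening: 0.0355
gripper_force: 40.0
```

Run:
```python
from h import *
go([.537,.153,.16],down(0)); print(st()[0]["opening"])
```

```text
t 40.05 g [534.4 153.1 238.7] d_tool [ 0.1  3.  78.7] rotvec err [-0.005  0.002  0.003]
0.035543854097187126
```

Lower, release, rise, and then back off towards +y so the cameras can see.

>>> apply_moves([
  [[0,2,25],[0,0,0]],
  [[0,0,28],[0,0,0]],
  [[0,0,25],[0,0,0]],
  [[0,0,0],[0,0,0]],
  [[0,0,0],[0,0,0]],
])

```text
t: 40.47
tool_pos: [0.5365, 0.1532, 0.327]
orientation: [-2.216, -2.221, 0.011]
force: [-0.5, -0.1, -0.8]
opening: 0.0355
gripper_force: 40.0
```

>>> apply_moves([
  [[0,0,0],[0,0,0]],
  [[0,0,0],[0,0,0]],
  [[0,0,0],[0,0,0]],
  [[0,0,-30],[0,0,0]],
  [[0,0,-40],[0,0,0]],
  [[0,0,-40],[0,0,0]],
  [[40,0,0],[0,0,0]],
  [[40,0,0],[0,0,0]],
  [[40,0,0],[0,0,0]],
  [[40,0,0],[0,0,0]],
  [[30,0,0],[0,0,0]],
], claw=0.48)

```text
t: 41.38
tool_pos: [0.5373, 0.3464, 0.4402]
orientation: [-2.22, -2.222, 0.001]
force: [0.5, -0.7, 0.0]
opening: 0.0446
gripper_force: 0.0
```

Run:
```python
from h import *
p,_=robot.read_camera("top"); q,_=robot.read_camera("scene"); w,_=robot.read_camera("wrist")
cv2.imwrite("pics/t11.png",p)
a=cv2.resize(p[180:310,50:260],(420,260)); b=cv2.resize(q[120:250,255:465],(420,260)); c=cv2.resize(p[210:310,375:475],(260,260)); d=cv2.resize(q[240:340,80:180],(260,260))
cv2.imwrite("pics/m11.png",np.vstack([np.hstack([a,c]),np.hstack([b,d])]))
wframes("pics/w11.png"); print(robot.read_state()["q"].round(2)); go([.535,.29,.145])
```

```text
[ 0.49  0.22  1.32 -0.    1.6   0.49]
t 41.58 g [537.3 344.1 272.3] d_tool [-54.   -2.1 127.4] rotvec err
```

View pics/m11.png

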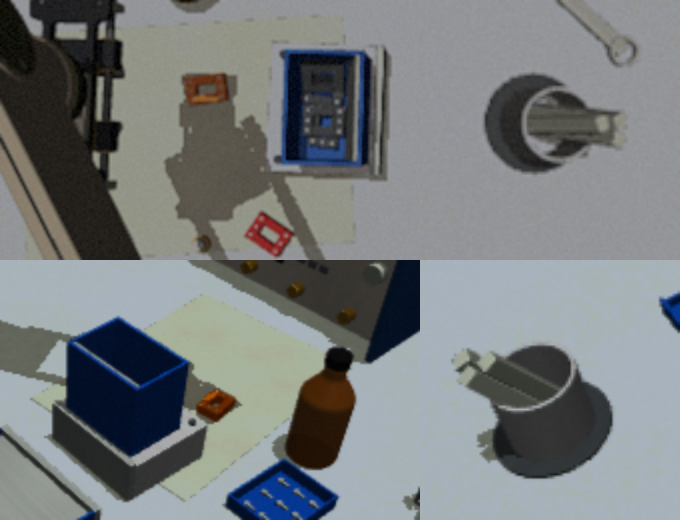

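The composite shows the spacers stacked in the upright bin, only the orange and red look-alikes left on the mat, and three bars in the cup. Next I line up the closed fingers behind the bin.

>>> apply_moves([
  [[-37,0,0],[0,0,0]],
  [[-37,0,0],[0,0,0]],
  [[-36,0,0],[0,0,0]],
  [[0,0,36],[0,0,0]],
  [[0,0,36],[0,0,0]],
  [[0,0,36],[0,0,0]],
  [[0,0,0],[0,0,0]],
  [[0,0,0],[0,0,0]],
], claw=0)

```text
t: 42.25
tool_pos: [0.5368, 0.2319, 0.3294]
orientation: [-2.221, -2.217, 0.012]
force: [0.8, 0.4, 0.3]
opening: 0.0009
gripper_force: 0.0
```

Run:
```python
from h import *
go([.536,.115,.164],down(-1)); print(st()[0]["opening"])
```

```text
t 42.25 g [535.5 231.4 162.5] d_tool [-116.4    0.7   -1.2] rotvec err [-0.007  0.003  0.016]
0.000884970969202076
```

>>> apply_moves([
  [[-12,0,0],[0,0,0]],
  [[-12,0,0],[0,0,0]],
  [[-6,0,0],[0,0,0]],
  [[-6,0,0],[0,0,0]],
  [[-6,0,0],[0,0,0]],
  [[-6,0,0],[0,0,0]],
  [[-6,0,0],[0,0,0]],
  [[-6,0,0],[0,0,0]],
  [[-6,0,0],[0,0,0]],
  [[-6,0,0],[0,0,0]],
  [[-6,0,0],[0,0,0]],
  [[0,0,0],[0,0,0]],
])

```text
t: 43.25
tool_pos: [0.5406, 0.1613, 0.3439]
orientation: [2.217, 2.224, 0.037]
force: [-6.5, 34.5, 48.2]
opening: 0.0004
gripper_force: 24.2
```

Run:
```python
from h import *
go([.536,.115,.164]); 
q,_=robot.read_camera("scene"); cv2.imwrite("pics/s12.png",cv2.resize(q[90:330,160:420],None,fx=2.3,fy=2.3))
```

```text
t 43.25 g [543.5 164.  177. ] d_tool [-49.2  -7.8  12. ] rotvec err
```

View pics/s12.png

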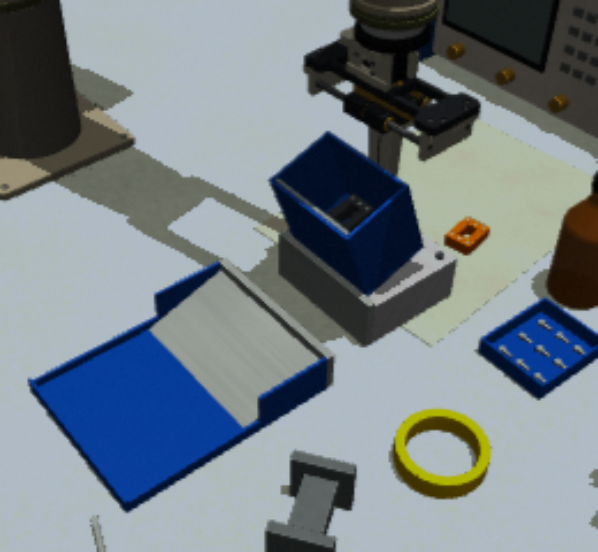

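The bin has tipped only about 17 degrees and the fingers are jamming: they stick to the wall and don't rise with it. I'll follow the wall's arc upwards instead.

>>> apply_moves([
  [[1,0,-7],[0,0,0]],
  [[1,0,-7],[0,0,0]],
  [[1,0,-7],[0,0,0]],
  [[1,0,-6],[0,0,0]],
  [[0,0,0],[0,0,0]],
])

```text
t: 43.72
tool_pos: [0.5376, 0.1594, 0.3588]
orientation: [-2.221, -2.22, 0.004]
force: [-1.7, 4.9, 6.5]
opening: -0.0
gripper_force: 3.6
```

```bash
cat >> h.py <<'E'
def binpose(name=None):
    p,d=robot.read_camera("scene"); c=robot.calibration("scene")
    if name: cv2.imwrite(name,p)
    v,u=np.mgrid[:420,:560]; E=c["extrinsics"]
    P=np.stack([(u-c["cx"])/c["fx"]*d,(v-c["cy"])/c["fy"]*d,d],-1); W=((P-E[:3,3])@E[:3,:3])
    hsv=cv2.cvtColor(p,cv2.COLOR_BGR2HSV); b=(hsv[...,0]>100)&(hsv[...,0]<130)&(hsv[...,1]>120)&(d>0)
    q=W[b&(W[...,2]>.065)&(abs(W[...,0]-.535)<.12)&(W[...,1]>-.1)&(W[...,1]<.25)]*1e3
    if len(q)<20: print("few"); return
    # side wall (+x face): silhouette in y,z
    s=q[q[:,0]>q[:,0].max()-12]; r=cv2.minAreaRect(s[:,1:].astype(np.float32)); print("bin y,z box",r,"top z",q[:,2].max().round(),"y",q[:,1].min().round(),q[:,1].max().round(),"x",q[:,0].min().round(),q[:,0].max().round())
E
python3 - <<'E'
from h import *
go([.536,.139,.198]); binpose("pics/s13.png"); print(st()[0]["force"].round(1))
E
```

```text
t 43.72 g [537.1 159.2 191.8] d_tool [-20.2  -1.1  -6.2] rotvec err 
bin y,z box ((118.86499786376953, 127.13800048828125), (90.55623626708984, 114.99337768554688), 21.159650802612305) top z 358.0 y 57.0 185.0 x 454.0 604.0
[-1.4  5.9  8. ]
```

>>> apply_moves([
  [[-5,0,-3],[0,0,0]],
  [[-5,0,-2],[0,0,0]],
  [[-5,0,-2],[0,0,0]],
  [[-5,0,-1],[0,0,0]],
  [[-5,0,-1],[0,0,0]],
  [[-5,0,-1],[0,0,0]],
  [[-5,0,-1],[0,0,0]],
  [[0,0,0],[0,0,0]],
])

```text
t: 44.43
tool_pos: [0.5376, 0.1235, 0.3691]
orientation: [-2.222, -2.219, 0.005]
force: [0.6, 2.6, 5.8]
opening: 0.0008
gripper_force: 2.9
```

Run:
```python
from h import *
go([.536,.096,.203]); binpose("pics/s14.png"); print(st()[0]["force"].round(1))
```

```text
t 44.43 g [537.1 123.2 202.1] d_tool [-27.2  -1.1  -0.8] rotvec err 
bin y,z box ((89.0975341796875, 305.6835632324219), (0.0, 0.0), 0.0) top z 455.0 y 29.0 172.0 x 464.0 620.0
[-0.5  2.7  6.7]
```

>>> apply_moves([
  [[-5,0,0],[0,0,0]],
  [[-5,0,0],[0,0,0]],
  [[-5,0,0],[0,0,0]],
  [[-5,0,0],[0,0,0]],
  [[-5,0,1],[0,0,0]],
  [[-5,0,1],[0,0,0]],
  [[-5,0,1],[0,0,0]],
  [[-5,0,1],[0,0,0]],
  [[-5,0,2],[0,0,0]],
  [[0,0,0],[0,0,0]],
])

```text
t: 45.32
tool_pos: [0.5373, 0.0782, 0.3617]
orientation: [-2.222, -2.218, 0.008]
force: [0.6, -0.8, -0.4]
opening: 0.0006
gripper_force: 0.0
```

Run:
```python
from h import *
go([.536,.075,.198]); print(st()[0]["force"].round(1))
q,_=robot.read_camera("scene"); cv2.imwrite("pics/s15.png",cv2.resize(q[90:330,160:420],None,fx=2.3,fy=2.3))
```

```text
t 45.32 g [536.4  77.8 194.7] d_tool [-2.8 -0.4 -3.3] rotvec err 
[ 0.6 -0.8 -0.4]
```

View pics/s15.png

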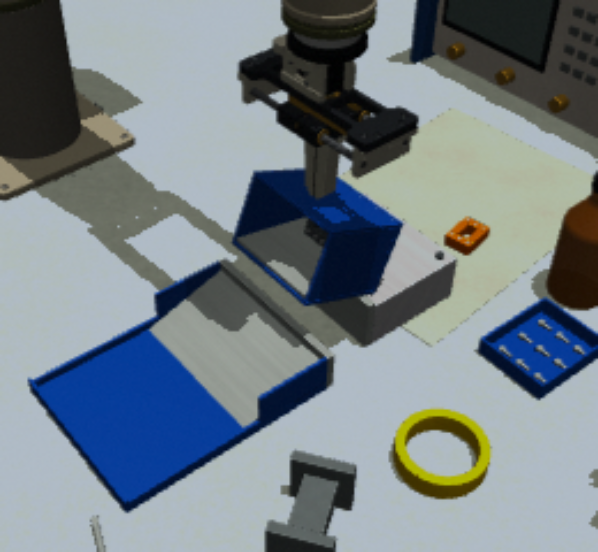

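The picture shows it past about 60 degrees with no contact force, so it's probably falling. I'll wait and lift clear.

>>> apply_moves([
  [[0,0,0],[0,0,0]],
  [[0,0,0],[0,0,0]],
  [[0,0,-5],[0,0,0]],
  [[0,0,-20],[0,0,0]],
  [[0,0,-30],[0,0,0]],
  [[0,0,-40],[0,0,0]],
  [[40,0,-10],[0,0,0]],
  [[40,0,0],[0,0,0]],
  [[40,0,0],[0,0,0]],
  [[40,0,0],[0,0,0]],
  [[40,0,0],[0,0,0]],
  [[0,0,0],[0,0,0]],
])

```text
t: 46.37
tool_pos: [0.5364, 0.2859, 0.4671]
orientation: [-2.213, -2.225, 0.004]
force: [0.7, 0.3, 0.2]
opening: 0.0005
gripper_force: 0.0
```

Run:
```python
from h import *
q,_=robot.read_camera("scene"); p,d=robot.read_camera("top"); cv2.imwrite("pics/t16.png",p)
a=q[110:330,150:430]; b=p[170:300,180:460]
cv2.imwrite("pics/m16.png",np.vstack([cv2.resize(a,(740,581-0)) [:, :][:340+0] if 0 else cv2.resize(a,(420,330)),cv2.resize(b,(420,195))]))
c=robot.calibration("top"); v,u=np.mgrid[:420,:560]; E=c["extrinsics"]
P=np.stack([(u-c["cx"])/c["fx"]*d,(v-c["cy"])/c["fy"]*d,d],-1); W=((P-E[:3,3])@E[:3,:3])
hsv=cv2.cvtColor(p,cv2.COLOR_BGR2HSV); bl=(hsv[...,0]>100)&(hsv[...,0]<130)&(hsv[...,1]>100)
s=W[bl&(W[...,2]>.07)&(W[...,2]<.2)&(abs(W[...,0]-.535)<.12)&(W[...,1]<.2)&(W[...,1]>-.1)]*1e3
print(len(s)); A=np.c_[s[:,:2],np.ones(len(s))]; k=np.linalg.lstsq(A,s[:,2],rcond=None)[0]; print("plane",k.round(3),"box",cv2.minAreaRect(s[:,:2].astype(np.float32)),"z",np.percentile(s[:,2],[5,95]).round())
g=p.astype(int); mx=g.max(2); mn=g.min(2); m=np.zeros(mx.shape,bool); m[200:275,262:368]=1
for r in rects((mx<85)&(mx-mn<30)&m,c,.02,40,3000): print(r)
```

```text
2884
plane [1.00000e-03 6.00000e-03 1.42659e+02] box ((535.456787109375, 40.42393493652344), (126.1655502319336, 128.6426239013672), 88.5115966796875) z [116. 158.]
(array([284., 248.]), array([520.6,  -8.8]), array([128.,  44.]), -1.4)
(array([326., 237.]), array([ 537.5, -124.5]), array([134.,  79.]), 5.9)
```

View pics/m16.png

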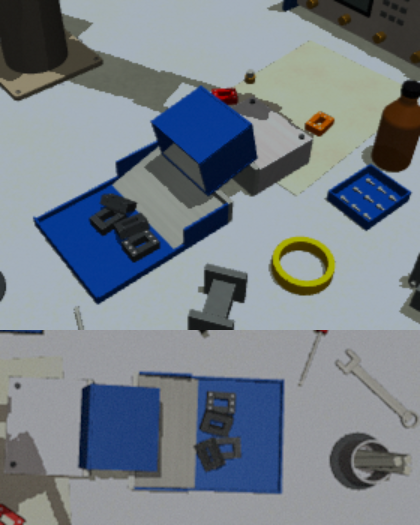

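The view shows the bin on its side across the stop and four spacers in the tray, at about (105,215), (122,203), (137,240) and (125,228). The three bars are still in the cup. One quick check of heights and the mouth, then I hand in.

Run:
```python
from h import *
p,d=robot.read_camera("top"); c=robot.calibration("top"); v,u=np.mgrid[:420,:560]; E=c["extrinsics"]
P=np.stack([(u-c["cx"])/c["fx"]*d,(v-c["cy"])/c["fy"]*d,d],-1); W=((P-E[:3,3])@E[:3,:3])*1e3
g=p.astype(int); dark=(g.max(2)<100)&(g.max(2)-g.min(2)<30)
s=W[dark&(W[...,1]<-45)&(W[...,1]>-240)&(abs(W[...,0]-535)<95)]; print("spacers",len(s),s.min(0).round(),np.percentile(s,[2,50,98],axis=0).round(),s.max(0).round())
b=W[(W[...,2]>95)&(W[...,2]<175)&(abs(W[...,0]-535)<70)&(W[...,1]<130)&(W[...,1]>-60)]
for y in range(-30,121,15):
    k=b[abs(b[:,1]-y)<5]
    if len(k): print(y,np.median(k[:,2]).round())
c2=W[(u>380)&(u<480)&(v>215)&(v<310)&(W[...,2]>80)]; print("bars",c2.min(0).round(),c2.max(0).round())
```

```text
spacers 891 [ 469. -169.   -2.] [[ 475. -163.    6.]
 [ 536. -125.   23.]
 [ 627.  -70.   40.]] [628. -45.  43.]
-15 136.0
0 140.0
15 143.0
30 146.0
45 150.0
60 153.0
75 157.0
90 133.0
bars [ 457. -428.   80.] [ 502.   18. 1206.]
```

```bash
python3 -c "
from plant import robot
print(robot.close_job())"
```

```text
the job is handed in; nothing more can be done
None
```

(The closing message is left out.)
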